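# Weigh the sample bucket on the spring scale

### The job

Weigh the centrifuge bucket before its run: with the bucket standing on the bench, swing its folded bail up to upright, then lift the bucket by the bail and hang the bail's bar on the hook of the spring scale. Lower it slowly until the spring carries the whole weight and only then let go, so that the pointer neither drops nor bounces, and leave the bucket hanging free and still in the hook with the pointer settled. Keep the bucket roughly upright and leave everything else on the bench where it is.

Things in the scene. Friction and masses are not known exactly. Their poses are not given: they have to be found in the camera images.
- bucket: Round aluminium bucket with a bail, the only one that has it: 96 mm across the rim, 75 mm tall, four purple-capped tubes fixed inside, not above the rim. Mass with bail 0.28 to 0.74 kg, unknown. Origin: centre of its underside, z up. The bail starts folded, standing out level along the bucket's own -x (roughly towards the robot).
- bail_pivot (a point): Middle of the bail's hinge line, on the bucket's axis 66 mm above its underside; axes as the bucket. The hinge line runs along y, with the pivots at y = +-56 mm, outside the bucket.
- bail (a joint): Angle of the bail: 0 folded level (a stop; cannot go lower), 1.57 upright, other stop at 1.68. It weighs 45 g with light hinge friction (0.015 N m): let go below about 1.2 it falls back, above that it stays up by itself. It moves freely past the rim.
- bail_bar (a point): Middle (peak) of the bail's round steel bar, 9 mm thick, 90 mm from the hinge line; this goes in the hook. The bar drops 7 mm towards the hinge within 22 mm to each side, then slopes down to the pivots: with the bail upright the opening between bar and rim is 75 mm high.
- bail_grip (a point): Point in the black grip block on top of the bar, 115 mm from the hinge line. The block is 24 mm wide along the hinge line, 14 mm thick, and reaches from 91 to 135 mm from the hinge line. Pinch it across its 24 mm width. Axes of the bail: -x points from the hinge to the block's end, y is the hinge line.
- stand: The spring scale: fixed grey base 110 x 120 x 12 mm, upright post and white graduated plate, 310 mm high. Origin: centre of the base's underside. Its hook arm reaches along the stand's own -x (roughly towards the robot).
- hook_seat (a point): Where the middle of the bail's bar comes to rest in the hook: 112 mm from the stand's axis, 260 mm above the bench unloaded; moves with the arm; axes as the stand. The bar lies along y. The hook is a 10 mm rod in the x-z plane: a flat saddle 15 mm long with its rod axis 10 mm under this point; from 27 mm behind (+x) the arm runs level to the stand, rod axis 2 mm above this point.
- hook_tip (a point): End of the hook's upturned tip (rod axis), 20 mm in front (stand -x) of hook_seat; the top of the tip is 19 mm above hook_seat, so the bar must pass over it.
- load_arm (a joint): How far the hook arm and its pointer are pulled down, m: 0 unloaded top stop, 0.085 bottom stop. The spring yields from 0.5 N, then 110 N/m (a bucket settles at about 0.02 to 0.06). Lightly damped (3 N s/m): it bounces if the load is dropped or let go away from balance.
- spare_bucket: An equal aluminium bucket without bail or pivots, 96 x 75 mm, loose bystander; origin under its centre. The buckets may stand either way round, left or right of the scale.
- dishes: Stack of two flat clear dishes, 84 mm across, 28 mm high, loose bystander.
- reagent: White bottle, 64 mm across, 130 mm tall, loose bystander.
- jar: Amber capped jar, 72 mm across, 90 mm tall, loose bystander.
- power_brick: Black power supply, 130 x 60 x 35 mm, loose bystander.
- tip_box: Blue box with pale lid, 120 x 80 x 72 mm, loose bystander.

How it is judged:
By the outcome, as a careful person would: the job done as asked, in the order asked, and still so for the second after the job is handed in, with the robot touching nothing.
It also fails if it takes over 72 s, if anything falls off the work surface, if the arm or the gripper's body presses on something with over 40 N, if the wrist force passes 120 N, or if a joint passes its speed limit or range.

### The arm

A 6-joint arm with a two-finger parallel gripper is mounted at the origin on the work surface. World frame = base frame: x ahead of the robot, y to its left, z up, the work surface at z = 0. Lengths are in m, angles in degrees, forces in N, time in s.
With the tool pointing down it reaches from about 0.375 to 0.9 m from the base axis. Payload 3.1 kg.
Tool frame: the origin (TCP) lies midway between the tips of the shut fingers; the grasp point (between the pads) lies 19 mm behind it (bot.hold_point_z is the distance from the TCP to the grasp point, in m); z points along the fingers, y is the line along which they close (so a half turn about z gives the same grasp; the last joint's range is limited). The gripper opens to 87 mm and grips with 3 to 60 N. Pads are 19 mm wide; open, the fingers measure 117 mm over their backs; the gripper's body (75 mm by 190 mm) begins 51 mm behind the grasp point.
Start: joints at [64.372, 30.224, 82.088, -0, 67.689, -10.227], TCP at [0.166, 0.603, 0.195] pointing down, gripper open.
Joint ranges: [-176.69, 176.69], [-43.24, 126.21], [12.49, 139.97], [-82, 262], [0, 151.66], [-163.58, 163.58]. Speed limits (degrees/s): [159.86, 159.86, 180, 180, 180, 180].

### API

Orientations are given as a 3x3 rotation matrix whose columns are the frame's x, y, z axes.
In Python, from rig import read_state, optics, order, bot gives the robot as it stands.
- The arm moves only by the tool drive_tool, never from a script. Its argument "steps" is a list of rows, each a list of 7 numbers: the finger opening in mm, from 0 to 87, then the shift along the tool's x, y, z normalised to -1 to 1, where 1 is 0.12 m, then the turn, a rotation vector about the tool's x, y, z normalised to -1 to 1, where 1 is 1.5 rad. In form: [[jaw, tx, ty, tz, ax, ay, az], ...]. A call has 1 to 8 rows; each row is the pose to reach, as a shift and turn from the pose commanded when the call began, along the tool's axes at that moment; what a row does not reach only later rows make up. A row lasts 1/10 s, in which the tool goes at most 50 mm and 8.59 degrees, less where a joint would pass 70% of its speed; a pose out of reach is approached as far as the arm can. A call with a number of a shift or a turn outside -1 to 1 is refused whole. A call with a gripper value outside its range is refused whole. The fingers move at their own pace and stop on an object; the grip force is fixed at half the most. Time passes only in rows, so rows that repeat a pose let the fingers close. It gives the time, the measured TCP pose, the force, the opening and the grip force at its end, in the units of the state.
- read_state(): the state, without advancing time (a new reading comes with each control period).
- optics.capture(name): name is "scene" or "side" or "wrist"; returns a dict with "color" (384x512x3 uint8, blue, green, red), "range_z" (384x512 float32, m along the optical axis (not along the pixel's ray), 0 where there is no reading), "fx", "fy", "cx", "cy" (pixels), "rvec" (rotation vector, rad) and "tvec" (3), from world to camera coordinates, as OpenCV has them. Camera axes: x right, y down, z forward; pixel columns grow to the right and rows downward; lengths in m; the calibration is good to about 2 mm. A picture is of the moment at which its call begins.
- order.hand_in(): hands the job in; it is judged then, once.
The state is a dict: "time_s": time; "joint_positions": joint angles; "qvel": joint speeds; "tau": joint torques, N m; "position": TCP position; "tcp_rot": TCP orientation; "force": force on the tool from outside, world axes, zero at the start; "moment": the same for the moment, N m; "opening": opening from 0.0 (shut) to 1.0 (fully open); "grasp_force": force on a finger pad.
Only numpy, scipy, OpenCV 4.12 (cv2) and the standard library are available. Lean on these libraries where they do the work, as an engineer would, in place of code of your own. Each camera call takes 0.05 s, during which the arm holds its last target. There are 200 camera calls.

## Working session

There is one attempt and no reset: what is moved stays moved. The work goes in short steps, Python scripts to look and compute and a tool call to move; the robot and the scene stay as the last step left them, time stands still between calls to the robot, and variables do not carry over. Pictures are saved under pics/ and viewed, at most 13 in all, crops included, and the job is handed in when it is done.

Besides the shell and the picture viewer there is one more tool, called after ">>>" as name(argument=value, ...), one argument or row to a line, values as JSON. drive_tool: Moves the arm, as the interface text tells. Scaled input: -1 to 1 covers 0.12 m each way for a shift and 1.5 rad each way for a turn. Its arguments: {"type":"object","properties":{"steps":{"type":"array"}},"required":["steps"]}

```bash
mkdir -p pics; ls; cat > h.py <<'E'
import numpy as np, cv2
from rig import read_state, optics, order, bot
def cap(n):
    c=optics.capture(n); R=cv2.Rodrigues(np.array(c['rvec'],float))[0]; t=np.array(c['tvec'],float).ravel()
    z=c['range_z']; v,u=np.mgrid[:384,:512]
    P=np.stack([(u-c['cx'])/c['fx']*z,(v-c['cy'])/c['fy']*z,z],-1)
    c['W']=(P-t)@R; c['W'][z==0]=np.nan; c['R']=R; c['t']=t
    return c
E
python3 - <<'E'
from h import *
for n in ('scene','side'):
    c=cap(n); np.savez(n+'0.npz',**c); cv2.imwrite(f'pics/{n}0.png',c['color'])
    print(n,c['fx'],-c['R'].T@c['t'])
s=read_state();print(s)
E
```

```text
pics
scene 421.84607644125015 [1.15331171 0.39361323 1.31945336]
side 462.00228501333635 [-0.17154615 -1.13718558  1.20553753]
{'time_s': 0.1, 'joint_positions': array([ 6.43716410e+01,  3.02724773e+01,  8.21507677e+01, -1.58744273e-03,
        6.76895257e+01, -1.02267069e+01]), 'qvel': array([ 0.13466454, -0.09020875, -0.24561571, -0.02309245, -0.10725297,
        0.0811633 ]), 'tau': array([-3.67479552e-04, -4.40984309e+01, -1.77150965e+01,  6.34748535e-02,
        5.33983321e-02, -4.11648102e-05]), 'position': array([0.1656431 , 0.60189379, 0.19437244]), 'tcp_rot': array([[-9.64090413e-01,  2.65572947e-01, -8.28207141e-04],
       [ 2.65574041e-01,  9.64088813e-01, -1.78566867e-03],
       [ 3.24239948e-04, -1.94149636e-03, -9.99998063e-01]]), 'force': array([0.43188815, 0.42550805, 0.25586486]), 'moment': array([ 0.03169806,  0.05266388, -0.04617382]), 'grasp_force': 0.0, 'opening': 1.0001433105529385}
```

View pics/scene0.png

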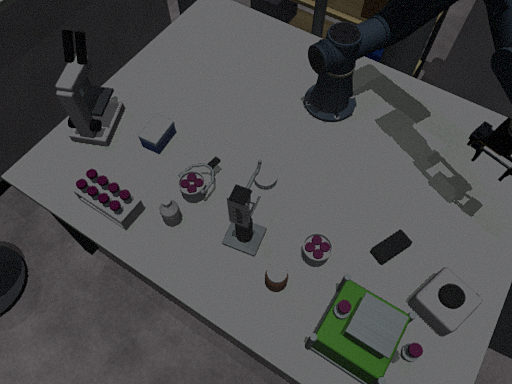

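View pics/side0.png

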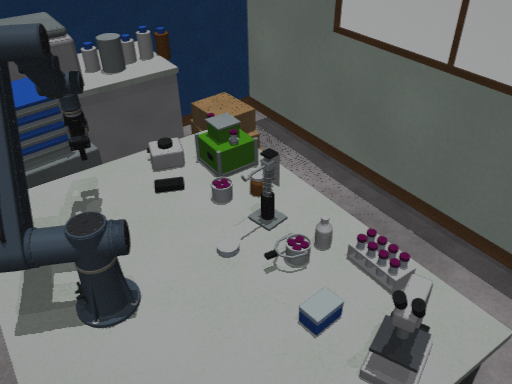

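Scene view: the bailed bucket is at about (193,183) and its black grip at (214,162). The stand base is at (245,237), with the hook arm ending near (258,163) and the dishes at (265,178). The spare bucket is at (317,247). In the side view the bucket is at (298,248), the grip at (271,254), the stand base at (268,216) and the hook at (245,177).

```bash
python3 - <<'E'
from h import *
for n,b,g,st in (('scene',(170,165,225,205),(205,155,223,170),(220,155,275,255)),('side',(262,232,318,270),(262,247,280,262),(236,145,290,232))):
    c=dict(np.load(n+'0.npz')); W=c['W']; col=c['color'].astype(int)
    def box(r): m=np.zeros((384,512),bool); m[r[1]:r[3],r[0]:r[2]]=1; return m
    z=W[...,2]
    # purple caps in bucket
    pm=box(b)&(col[...,2]>col[...,1]+30)&(col[...,0]>col[...,1]+10); print(n,'caps',pm.sum(),np.nanmedian(W[pm],0),np.nanmean(W[pm],0))
    rm=box(b)&(z>0.068)&(z<0.082); P=W[rm]; (x,y),r=cv2.minEnclosingCircle(P[:,:2].astype(np.float32)); print('rim pts',len(P),x,y,r)
    gm=box(g)&(col.max(-1)<60)&(z>0.03); print('grip',gm.sum(),np.nanmean(W[gm],0),np.nanmin(W[gm],0) if gm.sum() else 0,np.nanmax(W[gm],0) if gm.sum() else 0)
    bm=box(st)&(z>0.006)&(z<0.018); P=W[bm].astype(np.float32); print('base',len(P),cv2.minAreaRect(P[:,:2]))
    hm=box(st)&(z>0.23)&(z<0.30); P=W[hm]; print('hook',len(P)); print(np.round(P[np.argsort(P[:,0])][::max(1,len(P)//25)],3).tolist())
E
```

```text
scene caps 188 [ 0.64846557 -0.20068651  0.0738485 ] [ 0.64572161 -0.20337124  0.07390486]
rim pts 557 0.6419736742973328 -0.1849624514579773 0.09915950894355774
grip 80 [ 0.53397783 -0.18878868  0.07271761] [ 0.5110751  -0.20268522  0.06236746] [ 0.557251   -0.17631254  0.07963298]Traceback (most recent call last):
  File "<stdin>", line 10, in <module>
cv2.error: OpenCV(4.12.0) /io/opencv/modules/imgproc/src/convhull.cpp:143: error: (-215:Assertion failed) total >= 0 && (depth == CV_32F || depth == CV_32S) in function 'convexHull'
```

```bash
python3 - <<'E'
from h import *
for n,b,g,st in (('scene',(170,165,225,205),(205,155,223,170),(215,150,275,260)),('side',(262,232,318,270),(262,247,280,262),(236,145,292,235))):
    c=dict(np.load(n+'0.npz')); W=c['W']; col=c['color'].astype(int)
    def box(r): m=np.zeros((384,512),bool); m[r[1]:r[3],r[0]:r[2]]=1; return m
    z=W[...,2]
    pm=box(b)&(col[...,2]>col[...,1]+30)&(col[...,0]>col[...,1]+10); P=W[pm]; print(n,'caps',pm.sum(),np.nanmedian(P,0),P.min(0),P.max(0), 'mid',cv2.minEnclosingCircle(P[:,:2].astype(np.float32)))
    gm=box(g)&(col.max(-1)<60)&(z>0.03); P=W[gm]; print('grip',gm.sum(),P.mean(0),cv2.minAreaRect(P[:,:2].astype(np.float32)))
    print('table',np.nanmedian(z[box((150,195,160,205)) if n=='scene' else box((215,270,225,280))]))
    print('base z', np.round(z[225:255:5,225:270:5] if n=='scene' else z[205:230:4,250:290:5],3).tolist())
    hm=box(st)&(z>0.22)&(z<0.33); P=W[hm]; print('hook',len(P)); print(np.round(P[np.argsort(P[:,0])][::max(1,len(P)//30)],3).tolist())
    cc=cv2.resize(c['color'][st[1]-5:st[3]+5,st[0]-60:st[2]+20],None,fx=4,fy=4,interpolation=cv2.INTER_CUBIC); cv2.imwrite(f'pics/{n}c.png',cc)
E
```

```text
scene caps 188 [ 0.64846557 -0.20068651  0.0738485 ] [nan nan nan] [nan nan nan] mid ((0.6452635526657104, -0.20501317083835602), 0.03903767839074135)
grip 80 [ 0.53397783 -0.18878868  0.07271761] ((0.5337157249450684, -0.1901281327009201), (0.0268402136862278, 0.04432820901274681), 83.52902221679688)
table 0.0006198524167757259
base z [[-0.003, 0.013, 0.098, 0.115, 0.168, 0.123, 0.01, 0.011, 0.003], [0.002, 0.012, 0.012, 0.11, 0.107, 0.091, 0.016, 0.013, 0.011], [0.012, 0.014, 0.013, 0.064, 0.071, 0.05, 0.012, 0.016, 0.002], [0.017, 0.018, 0.01, 0.02, 0.032, 0.013, 0.013, 0.017, -0.002], [0.004, 0.008, 0.008, 0.015, 0.013, 0.014, 0.009, 0.001, 0.001], [-0.002, 0.004, 0.002, 0.013, 0.01, 0.013, 0.015, 0.004, 0.007]]
hook 735
[[0.555, 0.018, 0.278], [0.568, 0.016, 0.261], [0.595, 0.023, 0.263], [0.619, 0.028, 0.266], [0.641, 0.029, 0.265], [0.673, 0.058, 0.314], [0.678, 0.054, 0.306], [0.681, 0.076, 0.262], [0.683, 0.038, 0.31], [0.687, 0.063, 0.252], [0.689, 0.082, 0.264], [0.693, 0.034, 0.309], [0.697, 0.051, 0.314], [0.701, 0.06, 0.312], [0.704, 0.043, 0.312], [0.708, 0.058, 0.31],
[... 1144 characters left out ...]
0.551, 0.01, 0.281], [0.568, 0.017, 0.262], [0.589, 0.029, 0.251], [0.609, 0.032, 0.263], [0.633, 0.028, 0.27], [0.663, 0.032, 0.269], [0.668, 0.058, 0.267], [0.67, 0.048, 0.267], [0.672, 0.025, 0.265], [0.673, 0.021, 0.262], [0.674, 0.048, 0.247], [0.676, 0.055, 0.313], [0.677, 0.02, 0.252], [0.679, 0.035, 0.234], [0.681, 0.038, 0.227], [0.683, 0.06, 0.313], [0.686, 0.032, 0.282], [0.689, 0.018, 0.31], [0.692, 0.053, 0.313], [0.695, 0.038, 0.31], [0.699, 0.062, 0.31], [0.702, 0.035, 0.279], [0.706, 0.028, 0.25], [0.712, 0.018, 0.31], [0.715, 0.046, 0.223], [0.718, 0.025, 0.261], [0.719, 0.026, 0.246], [0.72, 0.022, 0.252], [0.721, 0.018, 0.285], [0.723, 0.026, 0.289], [0.726, 0.023, 0.298]]
```

View pics/scenec.png

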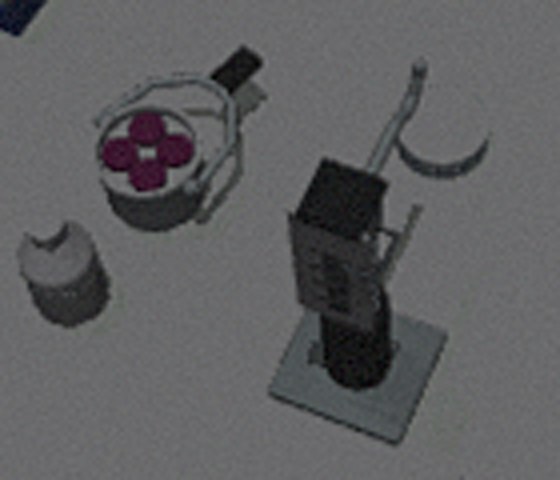

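View pics/sidec.png

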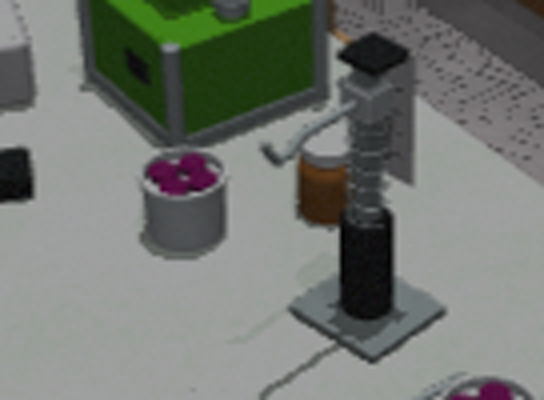

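Crops: the hook tip is upturned (scene crop (420,65), side crop (270,150)), and the arm runs back to the post. The bucket's bail is folded, with its grip at scene crop (237,68). Next I fit the arm line and the base.

```bash
python3 - <<'E'
from h import *
for n,b,st in (('scene',(170,165,225,205),(215,150,275,260)),('side',(262,232,318,270),(236,145,292,235))):
    c=dict(np.load(n+'0.npz')); W=c['W']; z=W[...,2]
    def box(r): m=np.zeros((384,512),bool); m[r[1]:r[3],r[0]:r[2]]=1; return m
    m=box(st)&(z>.245)&(z<.30)&(W[...,0]<.655)&(W[...,0]>.53); P=W[m].astype(np.float32)
    A=P[P[:,0]>.60]; l=cv2.fitLine(A[:,:2],cv2.DIST_HUBER,0,.01,.01).ravel(); print(n,'arm n',len(A),'dir',np.degrees(np.arctan(l[1]/l[0])),'y at .58,.65',[l[3]+(x-l[2])*l[1]/l[0] for x in (.58,.65)],'z',np.median(A[:,2]),A[:,2].max())
    for lo in np.arange(.535,.655,.01):
        Q=P[(P[:,0]>=lo)&(P[:,0]<lo+.01)]
        if len(Q): print('  %.3f'%lo,len(Q),np.round(np.median(Q,0),4),'zmax %.3f zmin %.3f'%(Q[:,2].max(),Q[:,2].min()))
    bm=(box(st)&(z>.006)&(z<.022)&(W[...,0]<.85)).astype(np.uint8); bm=cv2.morphologyEx(bm,cv2.MORPH_OPEN,np.ones((2,2)))
    k,lab,stt,_=cv2.connectedComponentsWithStats(bm); i=1+np.argmax(stt[1:,4]); Q=W[lab==i].astype(np.float32); print(' base',len(Q),cv2.minAreaRect(Q[:,:2]),np.median(Q,0))
    m=box(b)&(z>.0705)&(z<.08); Q=W[m][:,:2]; 
    d=np.hypot(*(Q-[.644,-.204]).T); Q=Q[(d>.041)&(d<.051)]
    A=np.c_[2*Q,np.ones(len(Q))]; s=np.linalg.lstsq(A,(Q**2).sum(1),rcond=None)[0]; print(' rim',len(Q),s[:2],np.sqrt(s[2]+s[0]**2+s[1]**2))
    m=box(b)&(z>.052)&(z<.085); Q=W[m]; d=np.hypot(*(Q[:,:2]-[.644,-.204]).T); Q=Q[(d>.062)&(d<.14)]; l=Q[:,:2].mean(0)-[.644,-.204]; print(' bail mean dir',np.degrees(np.arctan2(-l[1],-l[0])),np.median(Q[:,2]))
E
```

```text
scene arm n 54 dir 9.8358345 y at .58,.65 [np.float32(0.023672441), np.float32(0.03580863)] z 0.2663476 0.27156597
  0.555 19 [0.5617 0.02   0.2741] zmax 0.279 zmin 0.263
  0.565 13 [0.5687 0.0213 0.2582] zmax 0.266 zmin 0.252
  0.575 11 [0.58   0.0256 0.2549] zmax 0.260 zmin 0.252
  0.585 6 [0.5912 0.0252 0.2605] zmax 0.263 zmin 0.258
  0.595 7 [0.6013 0.0286 0.2654] zmax 0.269 zmin 0.260
  0.605 12 [0.609  0.0279 0.2663] zmax 0.271 zmin 0.262
  0.615 12 [0.6201 0.0313 0.2659] zmax 0.268 zmin 0.261
  0.625 9 [0.6307 0.0343 0.2664] zmax 0.271 zmin 0.264
  0.635 12 [0.6394 0.0342 0.2665] zmax 0.272 zmin 0.257
  0.645 5 [0.6469 0.034  0.267 ] zmax 0.268 zmin 0.262Traceback (most recent call last):
  File "<stdin>", line 11, in <module>
cv2.error: OpenCV(4.12.0) /io/opencv/modules/imgproc/src/convhull.cpp:143: error: (-215:Assertion failed) total >= 0 && (depth == CV_32F || depth == CV_32S) in function 'convexHull'
```

```bash
python3 - <<'E'
from h import *
for n,b,st in (('scene',(170,165,225,205),(215,150,275,260)),('side',(262,232,318,270),(236,145,292,235))):
    c=dict(np.load(n+'0.npz')); W=c['W']; z=W[...,2]
    def box(r): m=np.zeros((384,512),bool); m[r[1]:r[3],r[0]:r[2]]=1; return m
    m=box(st)&(z>.245)&(z<.30)&(W[...,0]<.655)&(W[...,0]>.53); P=W[m].astype(np.float32)
    A=P[P[:,0]>.60]; l=np.polyfit(A[:,0],A[:,1],1); print(n,'arm',len(A),np.degrees(np.arctan(l[0])),np.polyval(l,[.58,.65]),np.median(A[:,2]))
    if n=='side':
      for lo in np.arange(.535,.655,.01):
        Q=P[(P[:,0]>=lo)&(P[:,0]<lo+.01)]
        if len(Q): print('  %.3f'%lo,len(Q),np.round(np.median(Q,0),4),'zmax %.3f zmin %.3f'%(Q[:,2].max(),Q[:,2].min()))
    bm=(box(st)&(z>.006)&(z<.022)&(W[...,0]<.85)).astype(np.uint8); bm=cv2.morphologyEx(bm,cv2.MORPH_OPEN,np.ones((3,3)))
    k,lab,stt,_=cv2.connectedComponentsWithStats(bm); i=1+np.argmax(stt[1:,4]); Q=W[lab==i]; print(' base',len(Q),cv2.minAreaRect(Q[:,:2].astype(np.float32)),np.median(Q,0))
    m=box(b)&(z>.0705)&(z<.08); Q=W[m][:,:2]; 
    d=np.hypot(*(Q-[.644,-.204]).T); Q=Q[(d>.041)&(d<.051)]
    A=np.c_[2*Q,np.ones(len(Q))]; s=np.linalg.lstsq(A,(Q**2).sum(1),rcond=None)[0]; print(' rim',len(Q),s[:2],np.sqrt(s[2]+s[0]**2+s[1]**2))
    m=box(b)&(z>.052)&(z<.085); Q=W[m]; d=np.hypot(*(Q[:,:2]-[.644,-.204]).T); Q=Q[(d>.062)&(d<.14)]; l=Q[:,:2].mean(0)-[.644,-.204]; print(' bail mean dir',np.degrees(np.arctan2(-l[1],-l[0])),np.median(Q[:,2]))
E
```

```text
scene arm 54 9.416761617269097 [0.02401038 0.03561984] 0.2663476
 base 692 ((0.6880496144294739, 0.041487812995910645), (0.11048302054405212, 0.12231194972991943), 10.946028709411621) [0.70800098 0.06431888 0.01272108]
 rim 138 [ 0.64348476 -0.20358894] 0.04533812755816268
 bail mean dir -10.872030053154825 0.07025946563209003
side arm 35 9.09244858913703 [0.02127559 0.03247831] 0.26591593
  0.545 5 [0.5528 0.0121 0.2756] zmax 0.282 zmin 0.275
  0.555 10 [0.5581 0.015  0.2675] zmax 0.280 zmin 0.257
  0.565 6 [0.568  0.0168 0.2563] zmax 0.262 zmin 0.248
  0.575 8 [0.5803 0.0204 0.2531] zmax 0.261 zmin 0.249
  0.585 9 [0.5921 0.0222 0.2568] zmax 0.267 zmin 0.251
  0.595 7 [0.598  0.0229 0.2646] zmax 0.268 zmin 0.256
  0.605 7 [0.609  0.0258 0.2646] zmax 0.270 zmin 0.259
  0.615 7 [0.6196 0.0263 0.2654] zmax 0.270 zmin 0.261
  0.625 6 [0.628  0.0274 0.2687] zmax 0.271 zmin 0.266
  0.635 5 [0.6399 0.0304 0.2658] zmax 0.268 zmin 0.262
  0.645 7 [0.65   0.0335 0.2664] zmax 0.270 zmin 0.261
 base 365 ((0.6823104023933411, 0.040018633008003235), (0.11038807779550552, 0.12734149396419525), 16.56915283203125) [0.66462915 0.01852491 0.01300585]
 rim 108 [ 0.64261134 -0.20427952] 0.04554461248067322
 bail mean dir -3.057132689654942 0.07060186492634658
```

```bash
python3 - <<'E'
from h import *
print([a for a in dir(bot) if a[0]!='_'],[a for a in dir(optics) if a[0]!='_'])
for a in dir(bot):
    if a[0]!='_': print(a,getattr(bot,a))
E
```

```text
['PlanningError', 'hold_point_z'] ['capture']
PlanningError <class 'rig.PlanningError'>
hold_point_z 0.0187
```

>>> drive_tool(
  steps=[
    [87, -0.43, -0.245, 0, 0, 0, 0],
    [87, -0.867, -0.49, 0, 0, 0, 0],
    [87, -0.867, -0.49, 0, 0, 0, 0],
  ],
)

```text
time_s: 0.4
position: [0.2525, 0.5152, 0.1946]
tcp_rot: [[-0.964, 0.267, -0.0], [0.267, 0.964, -0.003], [-0.001, -0.003, -1.0]]
force: [0.3, 0.5, -0.3]
opening: 1.001
grasp_force: 0.0
```

>>> drive_tool(
  steps=[
    [87, -0.43, -0.245, 0, 0, 0, 0],
    [87, -0.867, -0.49, 0, 0, 0, 0],
    [87, -0.867, -0.49, 0, 0, 0, 0],
  ],
)

```text
time_s: 0.7
position: [0.3377, 0.431, 0.1949]
tcp_rot: [[-0.963, 0.268, 0.0], [0.268, 0.963, -0.002], [-0.001, -0.001, -1.0]]
force: [-0.0, 0.9, 0.3]
opening: 0.997
grasp_force: 0.0
```

>>> drive_tool(
  steps=[
    [87, -0.43, -0.245, 0, 0, 0, 0],
    [87, -0.867, -0.49, 0, 0, 0, 0],
    [87, -0.867, -0.49, 0, 0, 0, 0],
  ],
)

```text
time_s: 1.0
position: [0.4229, 0.3467, 0.195]
tcp_rot: [[-0.963, 0.269, 0.001], [0.269, 0.963, -0.001], [-0.001, -0.001, -1.0]]
force: [-0.2, -0.5, 0.9]
opening: 1.0
grasp_force: 0.0
```

>>> drive_tool(
  steps=[
    [87, -0.21, -0.47, 0, 0, 0, 0],
    [87, -0.425, -0.95, 0, 0, 0, 0],
    [87, -0.425, -0.95, 0, 0, 0, 0],
  ],
)

```text
time_s: 1.3
position: [0.4386, 0.2229, 0.1947]
tcp_rot: [[-0.964, 0.268, -0.002], [0.268, 0.964, -0.001], [0.001, -0.002, -1.0]]
force: [0.4, 0.9, 0.4]
opening: 1.0
grasp_force: 0.0
```

>>> drive_tool(
  steps=[
    [87, -0.21, -0.47, 0, 0, 0, 0],
    [87, -0.425, -0.95, 0, 0, 0, 0],
    [87, -0.425, -0.95, 0, 0, 0, 0],
  ],
)

```text
time_s: 1.6
position: [0.458, 0.0995, 0.1951]
tcp_rot: [[-0.963, 0.268, -0.0], [0.268, 0.963, -0.001], [-0.0, -0.001, -1.0]]
force: [-0.2, 0.3, -0.9]
opening: 0.999
grasp_force: 0.0
```

>>> drive_tool(
  steps=[
    [87, -0.15, -0.37, 0, 0, 0, 0],
    [87, -0.15, -0.735, 0, 0, 0, -0.05],
    [87, -0.15, -0.735, 0, 0, 0, -0.098],
  ],
)

```text
time_s: 1.9
position: [0.4509, 0.0085, 0.1949]
tcp_rot: [[-0.992, 0.125, -0.002], [0.125, 0.992, -0.001], [0.001, -0.002, -1.0]]
force: [0.7, 0.6, 0.4]
opening: 0.999
grasp_force: 0.0
```

>>> drive_tool(
  steps=[
    [87, -0.1, -0.37, 0, 0, 0, 0],
    [87, -0.1, -0.735, 0, 0, 0, 0],
    [87, -0.1, -0.735, 0, 0, 0, 0],
  ],
)

```text
time_s: 2.2
position: [0.4535, -0.0808, 0.1952]
tcp_rot: [[-0.992, 0.127, 0.001], [0.127, 0.992, -0.002], [-0.001, -0.002, -1.0]]
force: [-0.3, 0.2, -0.4]
opening: 1.003
grasp_force: 0.0
```

>>> drive_tool(
  steps=[
    [87, -0.1, -0.37, 0, 0, 0, 0],
    [87, -0.1, -0.735, 0, 0, 0, 0],
    [87, -0.1, -0.735, 0, 0, 0, 0],
  ],
)

```text
time_s: 2.5
position: [0.4549, -0.1696, 0.1953]
tcp_rot: [[-0.992, 0.126, 0.001], [0.126, 0.992, -0.003], [-0.002, -0.002, -1.0]]
force: [-0.6, 0.3, 0.4]
opening: 0.998
grasp_force: 0.0
```

>>> drive_tool(
  steps=[
    [87, 0, 0, 0, 0, -0.1, 0],
    [87, 0, 0, 0, 0, -0.2, 0],
    [87, 0, 0, 0, 0, -0.3, 0],
    [87, 0, 0, 0, 0, -0.4, 0],
    [87, 0, 0, 0, 0, -0.5, 0],
    [87, 0, 0, 0, 0, -0.6, 0],
    [87, 0, 0, 0, 0, -0.698, 0],
    [87, 0, 0, 0, 0, -0.698, 0],
  ],
)

```text
time_s: 3.3
position: [0.4872, -0.1232, 0.289]
tcp_rot: [[-0.721, 0.208, 0.661], [0.139, 0.978, -0.156], [-0.679, -0.021, -0.734]]
force: [0.1, -0.0, 0.7]
opening: 0.999
grasp_force: 0.0
```

```bash
python3 - <<'E'
from h import *
s=read_state(); print(s['position'],s['joint_positions'])
c=cap('wrist'); np.savez('w1.npz',**c); cv2.imwrite('pics/w1.png',c['color'])
E
```

```text
[ 0.48723382 -0.12318796  0.28902423] [ -38.61499666    1.15782254  126.33752453   54.4197678    20.96233599
 -163.4535855 ]
```

View pics/w1.png

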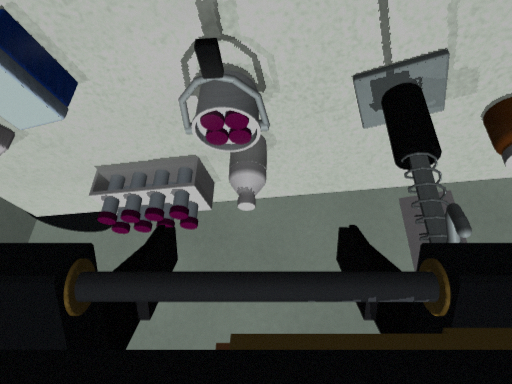

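The wrist view shows the bucket at (225,120), its grip block at (208,55), and the scale on the right. A 60° tilt ran the wrist into its range limit, so I'll undo it and use a smaller tilt with a regrasp.

```bash
cat >> h.py <<'E'
from scipy.spatial.transform import Rotation as Ro
def tool(phi,th=-7.):
    """rotation with tool y along bucket y, tool z tilted phi deg from down towards +x(bucket)"""
    return (Ro.from_euler('z',th,degrees=True)*Ro.from_matrix([[-1,0,0],[0,1,0],[0,0,-1]])*Ro.from_euler('y',-phi,degrees=True)).as_matrix()
def step(p,R,s=None):
    s=s or read_state(); R0=np.array(s['tcp_rot']); 
    return np.round(np.r_[R0.T@(np.array(p)-s['position'])/.12, Ro.from_matrix(R0.T@R).as_rotvec()/1.5],3).tolist()
E
python3 - <<'E'
from h import *
print(step((.455,-.17,.2),tool(0)))
print(tool(30))
E
```

```text
[0.652, -0.435, 0.437, -0.034, 0.499, -0.049]
[[-8.59570182e-01  1.21869343e-01  4.96273076e-01]
 [ 1.05541947e-01  9.92546152e-01 -6.09346717e-02]
 [-5.00000000e-01  3.46944695e-18 -8.66025404e-01]]
```

>>> drive_tool(
  steps=[
    [87, 0.11, -0.07, 0.07, -0.006, 0.083, -0.008],
    [87, 0.22, -0.14, 0.14, -0.012, 0.166, -0.016],
    [87, 0.33, -0.22, 0.22, -0.017, 0.25, -0.024],
    [87, 0.44, -0.29, 0.29, -0.023, 0.333, -0.032],
    [87, 0.55, -0.36, 0.36, -0.029, 0.416, -0.04],
    [87, 0.652, -0.435, 0.437, -0.034, 0.499, -0.049],
    [87, 0.652, -0.435, 0.437, -0.034, 0.499, -0.049],
  ],
)

```text
time_s: 4.05
position: [0.4573, -0.1751, 0.1962]
tcp_rot: [[-0.992, 0.123, -0.007], [0.123, 0.992, -0.001], [0.007, -0.002, -1.0]]
force: [0.2, -0.1, -0.6]
opening: 1.003
grasp_force: 0.0
```

```bash
python3 - <<'E'
from h import *
s=read_state(); print(s['joint_positions'],s['position'],s['tcp_rot'][:,2])
print(step((.455,-.17,.2),tool(25)))
E
```

```text
[ -33.86113456   19.91780446  100.78095864   -0.31638046   59.58151174
 -116.60838227] [ 0.45726571 -0.1750559   0.19619015] [-0.00670962 -0.0012323  -0.99997673]
[0.024, 0.039, -0.032, -0.002, -0.295, -0.001]
```

>>> drive_tool(
  steps=[
    [87, 0.02, 0.04, -0.03, 0, -0.07, 0],
    [87, 0.02, 0.04, -0.03, 0, -0.15, 0],
    [87, 0.02, 0.04, -0.03, 0, -0.22, 0],
    [87, 0.02, 0.04, -0.03, 0, -0.295, 0],
    [87, 0.02, 0.04, -0.03, 0, -0.295, 0],
  ],
)

```text
time_s: 4.55
position: [0.4492, -0.1656, 0.2009]
tcp_rot: [[-0.899, 0.127, 0.42], [0.115, 0.992, -0.053], [-0.423, 0.001, -0.906]]
force: [0.2, -0.4, 0.3]
opening: 0.999
grasp_force: 0.0
```

```bash
python3 - <<'E'
from h import *
s=read_state(); print(s['joint_positions'],s['position'],s['tcp_rot'][:,2])
print(step((.494,-.185,.131),tool(25)))
c=cap('wrist'); np.savez('w2.npz',**c); W=c['W'];z=W[...,2];col=c['color'].astype(int)
pm=(col[...,2]>col[...,1]+30)&(col[...,0]>col[...,1]+10)&(np.hypot(W[...,0]-.643,W[...,1]+.204)<.05); P=W[pm];print('caps',len(P),P.mean(0),cv2.minEnclosingCircle(P[:,:2].astype(np.float32)))
gm=(z>.055)&(z<.09)&(np.hypot(W[...,0]-.53,W[...,1]+.19)<.04)&(col.max(-1)<70); P=W[gm]; print('grip',len(P),P.mean(0),cv2.minAreaRect(P[:,:2].astype(np.float32)))
E
```

```text
[ -44.42713829   11.07054399  121.45665826   30.21212786   30.58221987
 -151.07191326] [ 0.44918194 -0.16556318  0.20094595] [ 0.42006158 -0.05324875 -0.90593203]
[-0.107, -0.114, 0.694, -0.001, 0.001, -0.003]
caps 1188 [ 0.64136477 -0.20270444  0.07400455] ((0.6424322724342346, -0.20382732152938843), 0.03948274254798889)
grip 883 [ 0.52867136 -0.18929485  0.07214911] ((0.5355265736579895, -0.18894103169441223), (0.05156764015555382, 0.05355346202850342), 79.22212219238281)
```

>>> drive_tool(
  steps=[
    [87, -0.05, -0.06, 0.23, 0, 0, 0],
    [87, -0.1, -0.11, 0.46, 0, 0, 0],
    [87, -0.107, -0.114, 0.694, 0, 0, 0],
    [87, -0.107, -0.114, 0.694, 0, 0, 0],
  ],
)

```text
time_s: 5.0
position: [0.4977, -0.1874, 0.13]
tcp_rot: [[-0.9, 0.125, 0.418], [0.113, 0.992, -0.052], [-0.421, 0.0, -0.907]]
force: [-0.2, 0.6, 0.2]
opening: 1.002
grasp_force: 0.0
```

```bash
python3 - <<'E'
from h import *
s=read_state(); print(s['joint_positions'],s['position'],s['tcp_rot'][:,2])
print(step((.531,-.190,.049),tool(25)))
E
```

```text
[ -41.6115803    23.6164924   119.26425956   41.44100646   21.12823807
 -161.36279317] [ 0.49770423 -0.18742091  0.12999932] [ 0.41820022 -0.05236261 -0.90684438]
[0.032, 0.013, 0.729, -0.001, -0.001, -0.002]
```

>>> drive_tool(
  steps=[
    [87, 0, 0, -0.1, 0, 0, 0.1],
    [87, 0, 0, -0.2, 0, 0, 0.2],
    [87, 0, 0, -0.2, 0, 0, 0.3],
    [87, 0, 0, -0.2, 0, 0, 0.4],
    [87, 0, 0, -0.2, 0, 0, 0.5],
    [87, 0, 0, -0.2, 0, 0, 0.6],
    [87, 0, 0, -0.2, 0, 0, 0.7],
    [87, 0, 0, -0.2, 0, 0, 0.7],
  ],
)

```text
time_s: 5.8
position: [0.4875, -0.1865, 0.1552]
tcp_rot: [[-0.339, 0.841, 0.422], [0.916, 0.398, -0.056], [-0.215, 0.368, -0.905]]
force: [-0.1, -0.0, -0.7]
opening: 1.0
grasp_force: 0.0
```

>>> drive_tool(
  steps=[
    [87, 0, 0, 0, 0, 0, 0.1],
    [87, 0, 0, 0, 0, 0, 0.2],
    [87, 0, 0, 0, 0, 0, 0.3],
    [87, 0, 0, 0, 0, 0, 0.4],
    [87, 0, 0, 0, 0, 0, 0.5],
    [87, 0, 0, 0, 0, 0, 0.6],
    [87, 0, 0, 0, 0, 0, 0.7],
    [87, 0, 0, 0, 0, 0, 0.7],
  ],
)

```text
time_s: 6.6
position: [0.4877, -0.1868, 0.1547]
tcp_rot: [[0.559, 0.714, 0.422], [0.802, -0.594, -0.056], [0.211, 0.369, -0.905]]
force: [0.2, -0.3, 1.0]
opening: 0.999
grasp_force: 0.0
```

>>> drive_tool(
  steps=[
    [87, 0, 0, 0, 0, 0, 0.1],
    [87, 0, 0, 0, 0, 0, 0.2],
    [87, 0, 0, 0, 0, 0, 0.3],
    [87, 0, 0, 0, 0, 0, 0.4],
    [87, 0, 0, 0, 0, 0, 0.5],
    [87, 0, 0, 0, 0, 0, 0.6],
    [87, 0, 0, 0, 0, 0, 0.694],
    [87, 0, 0, 0, 0, 0, 0.694],
  ],
)

```text
time_s: 7.4
position: [0.4879, -0.187, 0.1544]
tcp_rot: [[0.899, -0.119, 0.421], [-0.106, -0.993, -0.055], [0.425, 0.005, -0.905]]
force: [-0.4, 0.0, 0.4]
opening: 1.002
grasp_force: 0.0
```

```bash
cat >> h.py <<'E'
_t=tool
def tool(phi,th=-7.): return _t(phi,th)@np.diag([-1,-1,1])
E
python3 - <<'E'
from h import *
s=read_state(); print(s['joint_positions'],s['position'],s['tcp_rot'][:,2])
print(step((.531,-.190,.049),tool(25)))
E
```

```text
[-42.56432416  19.96969145 119.28497708  36.7355448   24.09672571
  22.59285686] [ 0.48785732 -0.1870077   0.15441159] [ 0.42143867 -0.05548821 -0.90515772]
[-0.048, -0.023, 0.948, 0.002, -0.002, 0.003]
```

>>> drive_tool(
  steps=[
    [87, -0.04, -0.02, 0.25, 0, 0, 0],
    [87, -0.048, -0.023, 0.5, 0, 0, 0],
    [87, -0.048, -0.023, 0.7, 0, 0, 0],
    [87, -0.048, -0.023, 0.85, 0, 0, 0],
    [87, -0.048, -0.023, 0.948, 0, 0, 0],
    [87, -0.048, -0.023, 0.948, 0, 0, 0],
  ],
)

```text
time_s: 8.0
position: [0.5312, -0.1898, 0.0473]
tcp_rot: [[0.9, -0.119, 0.42], [-0.106, -0.993, -0.054], [0.423, 0.004, -0.906]]
force: [-0.9, -0.5, -0.5]
opening: 1.001
grasp_force: 0.0
```

```bash
python3 - <<'E'
from h import *
s=read_state(); print(s['joint_positions'],s['position'],s['tcp_rot'][:,2],s['force'])
print(step((.531,-.190,.049),tool(25)))
for n in ('scene','side','wrist'):
    c=cap(n); np.savez(n+'3.npz',**c)
    W=c['W'];col=c['color'].astype(int);z=W[...,2]
    pm=(col[...,2]>col[...,1]+30)&(col[...,0]>col[...,1]+10)&(np.hypot(W[...,0]-.643,W[...,1]+.204)<.05); P=W[pm];print(n,'caps',len(P),P.mean(0))
cv2.imwrite('pics/w3.png',c['color'])
E
```

```text
[-38.75509158  35.82746795 118.2443359   72.11307683  13.41411082
 -11.1697065 ] [ 0.53115607 -0.18982957  0.04730862] [ 0.41990491 -0.05396465 -0.9059623 ] [-0.88321926 -0.45091777 -0.47521878]
[0.005, 0.002, -0.013, 0.002, -0.001, 0.003]
scene caps 201 [ 0.64518845 -0.20358116  0.07382428]
side caps 190 [ 0.64114277 -0.20477493  0.07354705]
wrist caps 6932 [ 0.63773052 -0.20272428  0.07359005]
```

View pics/w3.png

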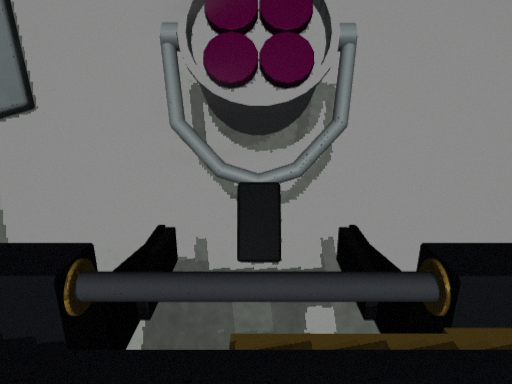

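The wrist view shows the block at (258,220), centred between the fingers at (175) and (340). I check its end position, then close.

```bash
python3 - <<'E'
from h import *
c=np.load('wrist3.npz'); W=c['W']; s=read_state()
for v in (186,200,220,240,258): print(v,W[v,245],W[v,272],(W[v,258]-s['position'])@s['tcp_rot'])
for v in (35,): print('pivots',W[v,170],W[v,348])
E
```

```text
186 [ 0.55193193 -0.18482289  0.07304758] [ 0.55010106 -0.19970437  0.07339789] [ 0.02836696 -0.00039244 -0.01301076]
200 [ 0.54407277 -0.18394504  0.07387385] [ 0.54230782 -0.19869381  0.07387525] [ 0.02156117 -0.00038349 -0.01715119]
220 [ 0.5331694  -0.18269943  0.07414311] [ 0.53141907 -0.19730166  0.07414367] [ 0.01152205 -0.00036639 -0.02156004]
240 [ 0.52247048 -0.18144827  0.073493  ] [ 0.52072976 -0.1959703   0.07369717] [ 0.0020421  -0.00035265 -0.02677214]
258 [ 0.51297522 -0.180361    0.07364784] [ 0.51125337 -0.19476521  0.07380015] [-0.00712786 -0.00033487 -0.02985358]
pivots [ 0.64625515 -0.15126592  0.07455201] [nan nan nan]
```

>>> drive_tool(
  steps=[
    [20, 0, 0, 0, 0, 0, 0],
    [20, 0, 0, 0, 0, 0, 0],
    [20, 0, 0, 0, 0, 0, 0],
    [20, 0, 0, 0, 0, 0, 0],
    [20, 0, 0, 0, 0, 0, 0],
    [20, 0, 0, 0, 0, 0, 0],
  ],
)

```text
time_s: 8.75
position: [0.5312, -0.1902, 0.0485]
tcp_rot: [[0.898, -0.124, 0.421], [-0.111, -0.992, -0.055], [0.425, 0.003, -0.905]]
force: [-0.0, 0.5, -0.6]
opening: 0.54
grasp_force: 0.0
```

>>> drive_tool(
  steps=[
    [20, 0, 0, 0, 0, 0, 0],
    [20, 0, 0, 0, 0, 0, 0],
    [20, 0, 0, 0, 0, 0, 0],
    [20, 0, 0, 0, 0, 0, 0],
    [20, 0, 0, 0, 0, 0, 0],
    [20, 0, 0, 0, 0, 0, 0],
    [20, 0, 0, 0, 0, 0, 0],
  ],
)

```text
time_s: 9.45
position: [0.5311, -0.1903, 0.0484]
tcp_rot: [[0.899, -0.124, 0.421], [-0.111, -0.992, -0.055], [0.425, 0.003, -0.905]]
force: [-0.9, -1.0, -1.0]
opening: 0.246
grasp_force: 30.0
```

```bash
cat >> h.py <<'E'
C=np.array([.643,-.2035,.066])
def arc(bs,r=.12,th=-7.,off=25.,c=C):
    """tool poses holding block at bail angle b: tool tilt = off-b"""
    out=[]
    ax=np.array([np.cos(np.radians(th)),np.sin(np.radians(th)),0])
    for b in bs:
        a=np.radians(b); R=tool(off-b,th); G=c-r*np.cos(a)*ax+[0,0,r*np.sin(a)]
        out.append((G+bot.hold_point_z*R[:,2],R))
    return out
def rows(poses,j,s=None):
    for p,R in poses: print([j]+step(p,R,s))
E
python3 - <<'E'
from h import *
s=read_state(); print(s['joint_positions'],s['force'],s['grasp_force'],s['opening'],s['position'])
G=s['position']-.0187*s['tcp_rot'][:,2]; print('G',G,G-C)
rows(arc([3,7,11,15,19,23,26,26]),20)
E
```

```text
[-38.78752934  35.69626517 118.28087033  72.11712127  13.39924898
 -10.87769956] [-0.91750761 -0.96168941 -1.00250457] 29.99953866004944 0.24578326259992883 [ 0.5310824  -0.19025785  0.04840413]
G [ 0.52321008 -0.18922202  0.06533469] [-0.11978992  0.01427798 -0.00066531]
[20, 0.022, -0.004, -0.05, 0.002, -0.036, -0.001]
[20, 0.046, -0.004, -0.111, 0.002, -0.083, -0.001]
[20, 0.075, -0.004, -0.171, 0.002, -0.129, -0.001]
[20, 0.107, -0.003, -0.228, 0.002, -0.176, -0.001]
[20, 0.144, -0.003, -0.283, 0.002, -0.223, -0.001]
[20, 0.184, -0.003, -0.335, 0.002, -0.269, -0.001]
[20, 0.216, -0.003, -0.373, 0.002, -0.304, -0.001]
[20, 0.216, -0.003, -0.373, 0.002, -0.304, -0.001]
```

>>> drive_tool(
  steps=[
    [20, 0.022, -0.003, -0.05, 0.002, -0.036, -0.001],
    [20, 0.046, -0.003, -0.111, 0.002, -0.083, -0.001],
    [20, 0.075, -0.003, -0.171, 0.002, -0.129, -0.001],
    [20, 0.107, -0.003, -0.228, 0.002, -0.176, -0.001],
    [20, 0.144, -0.003, -0.283, 0.002, -0.223, -0.001],
    [20, 0.184, -0.003, -0.335, 0.002, -0.269, -0.001],
    [20, 0.216, -0.003, -0.373, 0.002, -0.304, -0.001],
    [20, 0.216, -0.003, -0.373, 0.002, -0.304, -0.001],
  ],
)

```text
time_s: 10.25
position: [0.5389, -0.1905, 0.1011]
tcp_rot: [[0.993, -0.12, -0.013], [-0.12, -0.993, -0.0], [-0.013, 0.002, -1.0]]
force: [2.5, 0.6, -2.7]
opening: 0.247
grasp_force: 30.0
```

```bash
python3 - <<'E'
from h import *
s=read_state(); print(s['joint_positions'],s['force'],s['grasp_force'],s['opening'],s['position'])
print('err',s['position']-arc([26])[0][0])
for n in ('scene','side'):
    c=cap(n); 
    W=c['W'];col=c['color'].astype(int);z=W[...,2]
    pm=(col[...,2]>col[...,1]+30)&(col[...,0]>col[...,1]+10)&(np.hypot(W[...,0]-.643,W[...,1]+.204)<.05); P=W[pm];print(n,'caps',len(P),P.mean(0))
rows(arc([30,34,38,42,46,50,53,53]),20)
E
```

```text
[-30.44276373  33.58643729  94.2084345   -0.47684286  52.85043887
  66.71487881] [ 2.45420501  0.60459364 -2.66973021] 30.017684656195343 0.24700132526149493 [ 0.53889881 -0.19052127  0.10109013]
err [ 0.00327409 -0.0002053   0.00118274]
scene caps 198 [ 0.64878049 -0.19997681  0.07391806]
side caps 184 [ 0.64438956 -0.20192624  0.07356357]
[20, 0.018, 0.006, -0.066, -0.0, -0.048, 0.0]
[20, 0.043, 0.006, -0.127, -0.0, -0.095, 0.0]
[20, 0.072, 0.006, -0.186, -0.0, -0.141, 0.0]
[20, 0.106, 0.006, -0.243, -0.0, -0.188, 0.0]
[20, 0.143, 0.006, -0.297, -0.0, -0.234, 0.0]
[20, 0.184, 0.006, -0.349, -0.0, -0.281, 0.0]
[20, 0.218, 0.006, -0.386, -0.0, -0.316, 0.0]
[20, 0.218, 0.006, -0.386, -0.0, -0.316, 0.0]
```

>>> drive_tool(
  steps=[
    [20, 0.04, 0, -0.066, 0, -0.048, 0],
    [20, 0.068, 0, -0.127, 0, -0.095, 0],
    [20, 0.097, 0, -0.186, 0, -0.141, 0],
    [20, 0.131, 0, -0.243, 0, -0.188, 0],
    [20, 0.168, 0, -0.297, 0, -0.234, 0],
    [20, 0.209, 0, -0.349, 0, -0.281, 0],
    [20, 0.243, 0, -0.386, 0, -0.316, 0],
    [20, 0.243, 0, -0.386, 0, -0.316, 0],
  ],
)

```text
time_s: 11.15
position: [0.5613, -0.1924, 0.146]
tcp_rot: [[0.869, -0.123, -0.479], [-0.106, -0.992, 0.062], [-0.483, -0.003, -0.876]]
force: [-4.4, 1.9, 6.8]
opening: 0.248
grasp_force: 30.0
```

```bash
cat >> h.py <<'E'
C=np.array([.646,-.2035,.066])
def caps(x=.643,y=-.204,names=('scene','side'),r=.05):
    for n in names:
        c=cap(n); W=c['W'];col=c['color'].astype(int)
        pm=(col[...,2]>col[...,1]+30)&(col[...,0]>col[...,1]+10)&(np.hypot(W[...,0]-x,W[...,1]-y)<r); P=W[pm];print(n,'caps',len(P),P.mean(0))
def st():
    s=read_state(); print('q',np.round(s['joint_positions'],1),'F',np.round(s['force'],1),'g',s['grasp_force'],s['opening'],'p',s['position'],'z',s['tcp_rot'][:,2]); return s
E
python3 - <<'E'
from h import *
s=st(); print('err',s['position']-arc([53],c=C)[0][0])
caps()
rows(arc([57,61,65,69,73,76,78,78],c=C),20)
E
```

```text
q [-25.   45.5  65.8  -8.4  96.4  73.2] F [-4.4  1.9  6.8] g 30.002568662166595 0.24839653657445945 p [ 0.56128438 -0.19235457  0.14601543] z [-0.47873847  0.0621251  -0.87575678]
err [-0.00432244  0.00127439  0.00069028]
scene caps 5 [ 0.65055337 -0.19060329  0.07603322]
side caps 124 [ 0.64366925 -0.2050687   0.07343134]
[20, 0.057, 0.006, -0.078, -0.002, -0.038, 0.001]
[20, 0.081, 0.006, -0.14, -0.002, -0.084, 0.001]
[20, 0.11, 0.006, -0.199, -0.002, -0.131, 0.001]
[20, 0.142, 0.006, -0.256, -0.002, -0.178, 0.001]
[20, 0.179, 0.005, -0.311, -0.002, -0.224, 0.001]
[20, 0.209, 0.005, -0.351, -0.002, -0.259, 0.001]
[20, 0.23, 0.005, -0.376, -0.002, -0.282, 0.001]
[20, 0.23, 0.005, -0.376, -0.002, -0.282, 0.001]
```

>>> drive_tool(
  steps=[
    [20, 0.035, 0.006, -0.075, 0, -0.038, 0],
    [20, 0.066, 0.006, -0.135, 0, -0.084, 0],
    [20, 0.095, 0.006, -0.193, 0, -0.131, 0],
    [20, 0.127, 0.006, -0.25, 0, -0.178, 0],
    [20, 0.164, 0.005, -0.305, 0, -0.224, 0],
    [20, 0.194, 0.005, -0.345, 0, -0.259, 0],
    [20, 0.215, 0.005, -0.37, 0, -0.282, 0],
    [20, 0.215, 0.005, -0.37, 0, -0.282, 0],
  ],
)

```text
time_s: 12.05
position: [0.6062, -0.1983, 0.174]
tcp_rot: [[0.597, -0.124, -0.793], [-0.072, -0.992, 0.101], [-0.799, -0.003, -0.601]]
force: [-0.4, 2.8, 8.4]
opening: 0.246
grasp_force: 30.0
```

```bash
python3 - <<'E'
from h import *
s=st(); print('err',s['position']-arc([78],c=C)[0][0])
caps()
c=cap('side'); cv2.imwrite('pics/s4.png',cv2.resize(c['color'][180:290,210:350],None,fx=4,fy=4))
rows(arc([82,86,89,89],c=C-[.002,0,0]),20)
E
```

```text
q [-22.   62.7  35.6 -16.  132.6  69.7] F [-0.4  2.8  8.4] g 30.006946921348572 0.2457282044596046 p [ 0.60624493 -0.19828839  0.1739841 ] z [-0.79258491  0.10094577 -0.60134775]
err [-0.00016847  0.00035099  0.00186033]
scene caps 4 [ 0.6400246  -0.1805976   0.07344817]
side caps 131 [ 0.63345804 -0.20159053  0.07357662]
[20, 0.024, 0.001, -0.039, -0.002, -0.049, 0.001]
[20, 0.05, 0.001, -0.1, -0.002, -0.095, 0.001]
[20, 0.071, 0.001, -0.145, -0.002, -0.13, 0.001]
[20, 0.071, 0.001, -0.145, -0.002, -0.13, 0.001]
```

View pics/s4.png

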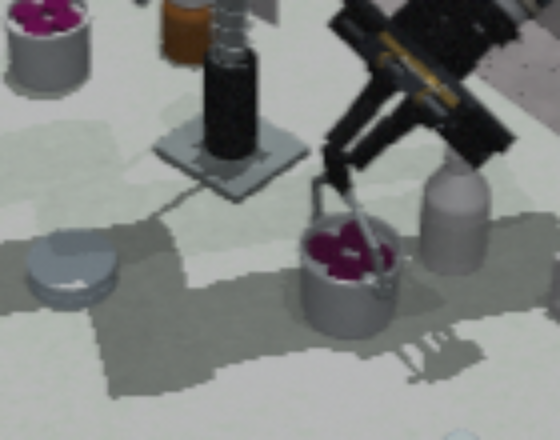

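The side view shows the bail standing nearly upright, held at (335,165), with the bucket on the bench and the bottle clear. I release, back off and regrasp from above.

>>> drive_tool(
  steps=[
    [87, 0, 0, 0, 0, 0, 0],
    [87, 0, 0, 0, 0, 0, 0],
    [87, 0, 0, 0, 0, 0, 0],
    [87, 0, 0, 0, 0, 0, 0],
    [87, 0, 0, 0, 0, 0, 0],
    [87, 0, 0, 0, 0, 0, 0],
  ],
)

```text
time_s: 12.8
position: [0.6086, -0.1999, 0.1724]
tcp_rot: [[0.606, -0.122, -0.786], [-0.074, -0.993, 0.097], [-0.792, 0.0, -0.61]]
force: [0.0, 0.4, 0.0]
opening: 0.707
grasp_force: 0.0
```

```bash
python3 - <<'E'
from h import *
s=st(); caps(.638)
c=cap('wrist'); np.savez('w5.npz',**c); cv2.imwrite('pics/w5.png',c['color'])
p=s['position']+[0.0,0,.09]
print(step(p,s['tcp_rot'],s), step(p,tool(0),s))
E
```

```text
q [-22.   62.7  35.5 -16.1 132.1  69.8] F [0.  0.4 0. ] g 0.0 0.7065783804361554 p [ 0.60856468 -0.19989487  0.17241466] z [-0.78639088  0.0965874  -0.61013134]
scene caps 8 [ 0.64063524 -0.18368755  0.07486491]
side caps 135 [ 0.63389646 -0.20155549  0.0736028 ]
[-0.594, 0.0, -0.458, 0.0, 0.0, 0.0] [-0.594, 0.0, -0.458, 0.0, 0.61, -0.0]
```

View pics/w5.png

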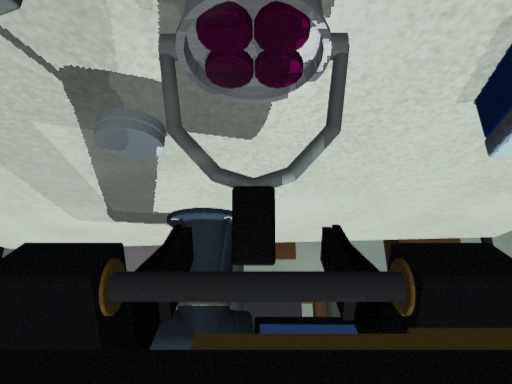

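>>> drive_tool(
  steps=[
    [87, -0.2, 0, -0.15, 0, 0, 0],
    [87, -0.4, 0, -0.3, 0, 0, 0],
    [87, -0.594, 0, -0.458, 0, 0.05, 0],
    [87, -0.594, 0, -0.458, 0, 0.15, 0],
    [87, -0.594, 0, -0.458, 0, 0.25, 0],
    [87, -0.594, 0, -0.458, 0, 0.35, 0],
    [87, -0.594, 0, -0.458, 0, 0.45, 0],
    [87, -0.594, 0, -0.458, 0, 0.55, 0],
  ],
)

```text
time_s: 13.75
position: [0.6095, -0.2, 0.2646]
tcp_rot: [[0.989, -0.122, -0.08], [-0.122, -0.993, 0.008], [-0.08, 0.002, -0.997]]
force: [0.4, -0.2, -0.0]
opening: 0.998
grasp_force: 0.0
```

```bash
python3 - <<'E'
from h import *
c=np.load('w5.npz'); W=c['W']
for v,u in ((190,253),(210,253),(230,253),(255,253),(182,236),(182,268),(45,167),(45,340),(60,168),(60,340)): print(v,u,W[v-1:v+2,u-1:u+2].reshape(-1,3)[4])
s=st(); c=cap('wrist'); np.savez('w6.npz',**c); W=c['W']; col=c['color'].astype(int); z=W[...,2]
pm=(col[...,2]>col[...,1]+30)&(col[...,0]>col[...,1]+10)&(np.hypot(W[...,0]-.638,W[...,1]+.204)<.05); P=W[pm]; print('caps',len(P),P.mean(0),cv2.minEnclosingCircle(P[:,:2].astype(np.float32)))
for lo,hi in ((.185,.205),(.165,.185),(.15,.165),(.13,.15),(.11,.13),(.09,.11)):
    m=(z>lo)&(z<hi)&(np.hypot(W[...,0]-.62,W[...,1]+.204)<.075); Q=W[m]; 
    if len(Q): print(lo,len(Q),Q.mean(0),Q.min(0),Q.max(0))
cv2.imwrite('pics/w6.png',c['color'])
E
```

```text
190 253 [ 0.63336781 -0.20011359  0.16000022]
210 253 [ 0.63142617 -0.19990714  0.1711622 ]
230 253 [ 0.63036317 -0.19981636  0.18227716]
255 253 [ 0.62748765 -0.19949561  0.19542966]
182 236 [ 0.63357241 -0.19030886  0.15476698]
182 268 [ 0.63059175 -0.20841546  0.15444908]
45 167 [ 0.65605084 -0.14972331  0.071683  ]
45 340 [ 0.64298971 -0.25469926  0.07132372]
60 168 [ 0.65159446 -0.14938149  0.07915065]
60 340 [ 0.63900871 -0.25446002  0.07924565]
q [-27.2  30.1  70.8  -1.7  83.3  70. ] F [ 0.4 -0.2 -0. ] g 0.0 0.9981732078491932 p [ 0.60946457 -0.19996722  0.2645896 ] z [-0.07971748  0.00798222 -0.99678554]
caps 2252 [ 0.6477308  -0.20160476  0.0735919 ] ((0.6438814401626587, -0.2012856900691986), 0.03913768008351326)
0.185 696 [ 0.62309422 -0.19845249  0.19696365] [ 0.61266712 -0.21069598  0.18503164] [ 0.63069704 -0.18598392  0.20199949]
0.165 282 [ 0.63087215 -0.19945998  0.17532687] [ 0.626755   -0.21110875  0.16506007] [ 0.63407744 -0.18744042  0.18496269]
0.15 352 [ 0.63013635 -0.19959674  0.15503833] [ 0.62235425 -0.22587859  0.1500442 ] [ 0.63533966 -0.1734791   0.16498465]
0.13 385 [ 0.63214515 -0.1994531   0.14018419] [ 0.62186678 -0.24576701  0.13001895] [ 0.64158812 -0.15475989  0.14997064]
0.11 192 [ 0.63590319 -0.19934772  0.12253091] [ 0.62378562 -0.25259068  0.11016738] [ 0.64545939 -0.1472663   0.12999885]
0.09 121 [ 0.64030221 -0.20275262  0.10049018] [ 0.63011941 -0.2564953   0.09012959] [ 0.64915124 -0.14505014  0.10997736]
```

```bash
cat >> h.py <<'E'
C=np.array([.6435,-.2015,.066])
E
python3 - <<'E'
from h import *
p,R=arc([80.5],r=.118,off=90)[0]; print(p)
rows([(p-R[:,2]*.06,R),(p,R)],87)
E
```

```text
[ 0.62673294 -0.20150266  0.16393816]
[87, 0.156, 0.01, 0.327, -0.0, 0.168, -0.0]
[87, 0.281, 0.011, 0.811, -0.0, 0.168, -0.0]
```

>>> drive_tool(
  steps=[
    [87, 0.08, 0, 0.1, 0, 0.09, 0],
    [87, 0.158, -0.006, 0.2, 0, 0.168, 0],
    [87, 0.16, -0.006, 0.327, 0, 0.168, 0],
    [87, 0.22, -0.006, 0.5, 0, 0.168, 0],
    [87, 0.25, -0.006, 0.65, 0, 0.168, 0],
    [87, 0.285, -0.006, 0.811, 0, 0.168, 0],
    [60, 0.285, -0.006, 0.811, 0, 0.168, 0],
    [40, 0.285, -0.006, 0.811, 0, 0.168, 0],
  ],
)

```text
time_s: 14.6
position: [0.6342, -0.2021, 0.1626]
tcp_rot: [[0.98, -0.121, 0.159], [-0.12, -0.993, -0.019], [0.161, -0.0, -0.987]]
force: [0.7, 0.3, -0.2]
opening: 0.891
grasp_force: 0.0
```

```bash
sed -i 's/c=C):/c=None):/; s/    out=\[\]/    out=[]; c=C if c is None else c/' h.py; python3 - <<'E'
from h import *
s=st(); p,R=arc([80.5],r=.118,off=90)[0]; print(s['position']-p)
E
```

```text
q [-29.   31.7  86.    4.3  53.8  65.7] F [ 0.7  0.3 -0.2] g 0.0 0.890944662349842 p [ 0.63418782 -0.20209545  0.16264098] z [ 0.15943641 -0.01939194 -0.98701772]
[ 0.00695489 -0.00259279 -0.00129718]
```

>>> drive_tool(
  steps=[
    [20, 0, 0, 0, 0, 0, 0],
    [20, 0, 0, 0, 0, 0, 0],
    [20, 0, 0, 0, 0, 0, 0],
    [20, 0, 0, 0, 0, 0, 0],
    [20, 0, 0, 0, 0, 0, 0],
    [20, 0, 0, 0, 0, 0, 0],
    [20, 0, 0, 0, 0, 0, 0],
    [20, 0, 0, 0, 0, 0, 0],
  ],
)

```text
time_s: 15.4
position: [0.634, -0.2016, 0.1628]
tcp_rot: [[0.979, -0.122, 0.161], [-0.12, -0.993, -0.019], [0.162, -0.001, -0.987]]
force: [0.5, 1.8, 1.4]
opening: 0.27
grasp_force: 30.0
```

```bash
python3 - <<'E'
from h import *
s=st()
rows(arc([83,86,90],r=.118,off=90),20)
E
```

```text
q [-29.   31.7  86.1   4.4  53.7  65.7] F [0.5 1.8 1.4] g 29.999634325504303 0.26983895109408146 p [ 0.63397955 -0.20163067  0.16278435] z [ 0.16062127 -0.01909858 -0.98683132]
[20, -0.02, -0.011, -0.018, -0.0, -0.027, -0.0]
[20, 0.024, -0.011, -0.015, -0.0, -0.062, -0.0]
[20, 0.081, -0.011, -0.008, -0.0, -0.108, -0.0]
```

>>> drive_tool(
  steps=[
    [45, 0, 0, 0, 0, 0, 0],
    [45, 0, 0, 0, 0, 0, 0],
    [45, -0.02, -0.01, 0.005, 0, 0, 0],
    [45, -0.055, -0.02, 0.005, 0, 0, 0],
    [45, -0.055, -0.02, 0.005, 0, 0, 0],
    [20, -0.055, -0.02, 0.005, 0, 0, 0],
    [20, -0.055, -0.02, 0.005, 0, 0, 0],
    [20, -0.055, -0.02, 0.005, 0, 0, 0],
  ],
)

```text
time_s: 16.2
position: [0.628, -0.1991, 0.1612]
tcp_rot: [[0.979, -0.122, 0.161], [-0.12, -0.993, -0.02], [0.162, 0.0, -0.987]]
force: [0.2, -0.1, -0.5]
opening: 0.324
grasp_force: 0.0
```

>>> drive_tool(
  steps=[
    [20, 0, 0, 0, 0, 0, 0],
    [20, 0, 0, 0, 0, 0, 0],
    [20, 0, 0, 0, 0, 0, 0],
  ],
)

```text
time_s: 16.5
position: [0.6281, -0.1995, 0.1613]
tcp_rot: [[0.979, -0.122, 0.161], [-0.12, -0.993, -0.021], [0.162, 0.001, -0.987]]
force: [-0.2, -1.6, 0.3]
opening: 0.271
grasp_force: 30.0
```

```bash
python3 - <<'E'
from h import *
s=st(); p,R=arc([80.5],r=.118,off=90)[0]; print(s['position']-p)
rows(arc([82,84,86,88,90],r=.118,off=90,c=C+(s['position']-p)*[1,1,1]),20)
c=cap('wrist'); cv2.imwrite('pics/w7.png',c['color']); np.savez('w7.npz',**c)
W=c['W'];z=W[...,2]
for lo,hi in ((.13,.15),(.11,.13),(.09,.11)):
    m=(z>lo)&(z<hi)&(np.hypot(W[...,0]-.62,W[...,1]+.204)<.075); Q=W[m]; 
    if len(Q): print(lo,len(Q),Q.mean(0),Q.min(0),Q.max(0))
E
```

```text
q [-29.1  31.3  87.1   4.3  52.9  65.6] F [-0.2 -1.6  0.3] g 30.00077784061432 0.27067746356022604 p [ 0.62808304 -0.19948716  0.16129334] z [ 0.16111501 -0.02076286 -0.98671721]
[ 8.50106289e-04  1.54944091e-05 -2.64481686e-03]
[20, 0.022, 0.0, 0.0, 0.001, -0.016, 0.0]
[20, 0.051, 0.0, 0.001, 0.001, -0.039, 0.0]
[20, 0.079, 0.0, 0.004, 0.001, -0.062, 0.0]
[20, 0.108, 0.0, 0.007, 0.001, -0.086, 0.0]
[20, 0.137, 0.0, 0.011, 0.001, -0.109, -0.0]
0.13 681 [ 0.63207224 -0.1991996   0.14054637] [ 0.62292985 -0.24478112  0.13003253] [ 0.6408059  -0.15387873  0.14999266]
0.11 312 [ 0.63589271 -0.19901678  0.12255803] [ 0.62367635 -0.25256263  0.11003498] [ 0.64565082 -0.1465694   0.12994426]
0.09 174 [ 0.64048817 -0.20066245  0.1004817 ] [ 0.63114206 -0.2555824   0.09009459] [ 0.64922325 -0.14386776  0.10991572]
```

>>> drive_tool(
  steps=[
    [20, 0.022, 0, 0, 0, -0.016, 0],
    [20, 0.051, 0, 0.001, 0, -0.039, 0],
    [20, 0.079, 0, 0.004, 0, -0.062, 0],
    [20, 0.108, 0, 0.007, 0, -0.086, 0],
    [20, 0.137, 0, 0.011, 0, -0.109, 0],
    [20, 0.137, 0, 0.011, 0, -0.109, 0],
  ],
)

```text
time_s: 17.15
position: [0.6452, -0.2015, 0.1624]
tcp_rot: [[0.993, -0.121, -0.001], [-0.121, -0.993, -0.001], [-0.001, 0.001, -1.0]]
force: [-1.3, -2.1, 1.7]
opening: 0.271
grasp_force: 30.0
```

>>> drive_tool(
  steps=[
    [20, 0, 0, -0.01, 0, 0, 0],
    [20, 0, 0, -0.03, 0, 0, 0],
    [20, 0, 0, -0.06, 0, 0, 0],
    [20, 0, 0, -0.1, 0, 0, 0],
    [20, 0, 0, -0.15, 0, 0, 0],
    [20, 0, 0, -0.2, 0, 0, 0],
    [20, 0, 0, -0.2, 0, 0, 0],
    [20, 0, 0, -0.2, 0, 0, 0],
  ],
)

```text
time_s: 17.95
position: [0.6446, -0.2011, 0.187]
tcp_rot: [[0.993, -0.122, 0.0], [-0.122, -0.993, -0.001], [0.0, 0.001, -1.0]]
force: [0.4, -0.0, -6.9]
opening: 0.267
grasp_force: 30.0
```

```bash
python3 - <<'E'
from h import *
s=st(); print(s['tcp_rot'],s['moment'])
caps(.645,-.2,r=.07)
c=cap('wrist'); np.savez('w8.npz',**c); W=c['W'];z=W[...,2]; col=c['color'].astype(int)
c2=cap('side'); cv2.imwrite('pics/s8.png',cv2.resize(np.hstack([c2['color'][120:290,200:360]]),None,fx=3.5,fy=3.5))
Q=W[(z>.105)&(np.hypot(W[...,0]-.64,W[...,1]+.204)<.08)]
for lo in np.arange(.08,.23,.01):
    q=Q[(Q[:,2]>lo)&(Q[:,2]<lo+.01)]
    if len(q): print('%.2f'%lo,len(q),q.mean(0),q.min(0)[:2],q.max(0)[:2])
E
```

```text
q [-26.8  34.7  74.8  -0.   70.5  70.2] F [ 0.4 -0.  -6.9] g 29.997004866600037 0.2667049662249211 p [ 0.64461426 -0.20105539  0.18703386] z [ 4.11087470e-04 -5.79866292e-04 -9.99999747e-01]
[[ 9.92547842e-01 -1.21854884e-01  4.11087470e-04]
 [-1.21854637e-01 -9.92547788e-01 -5.79866292e-04]
 [ 4.78683499e-04  5.25452122e-04 -9.99999747e-01]] [-0.0387373   0.10182731  0.00332245]
scene caps 51 [ 0.6664448  -0.20762675  0.09861544]
side caps 154 [ 0.63762062 -0.19934722  0.09821359]
0.10 36 [ 0.64601428 -0.19705236  0.10757034] [ 0.63831645 -0.25653831] [ 0.65321206 -0.14291   ]
0.11 73 [ 0.64542261 -0.20356712  0.11514284] [ 0.63778193 -0.25629029] [ 0.65289018 -0.14422377]
0.12 93 [ 0.64566173 -0.19952911  0.12536942] [ 0.63689131 -0.25502523] [ 0.65287384 -0.1451206 ]
0.13 90 [ 0.64547324 -0.20137945  0.13521129] [ 0.63649415 -0.25337447] [ 0.65250766 -0.14691216]
0.14 130 [ 0.64535678 -0.19771957  0.14621906] [ 0.6340205  -0.25193468] [ 0.65251692 -0.14780345]
0.15 295 [ 0.643929   -0.20131082  0.1551169 ] [ 0.63343797 -0.24968567] [ 0.65198562 -0.15052397]
0.16 326 [ 0.64412352 -0.19932241  0.16511911] [ 0.63467227 -0.24014732] [ 0.65081443 -0.15882062]
0.17 627 [ 0.64364549 -0.20027668  0.17617044] [ 0.63556559 -0.23061631] [ 0.6495176  -0.16874391]
0.18 216 [ 0.64684246 -0.20010268  0.18487732] [ 0.63817621 -0.21774984] [ 0.65031814 -0.1810036 ]
0.19 264 [ 0.64884081 -0.20041681  0.19508201] [ 0.64547705 -0.21209724] [ 0.6507652  -0.18842257]
0.20 303 [ 0.648785   -0.20056723  0.20510199] [ 0.64538207 -0.21210117] [ 0.65036118 -0.1884488 ]
0.21 554 [ 0.65057248 -0.20063299  0.21571564] [ 0.64542719 -0.22181351] [ 0.65794772 -0.18080928]
0.22 1647 [ 0.64558653 -0.20008373  0.22497686] [ 0.63365965 -0.22175136] [ 0.65826516 -0.18073912]
0.23 536 [ 0.6527451  -0.20092016  0.23552799] [ 0.63579234 -0.22234258] [ 0.65821925 -0.17973886]
```

View pics/s8.png

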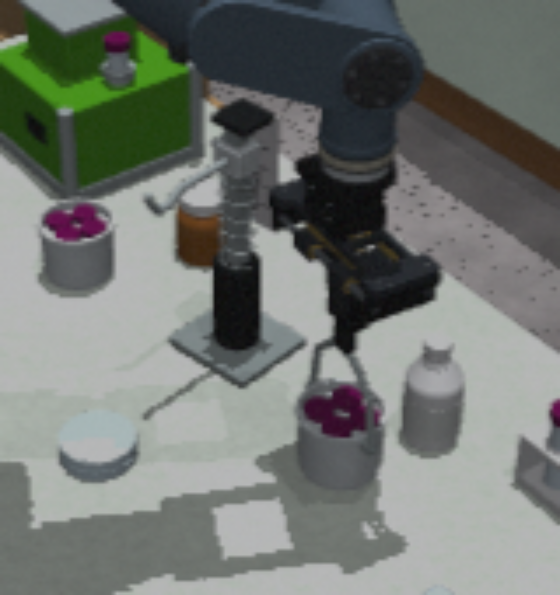

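The side view shows the bucket hanging upright from the grip about 25 mm above the bench. It weighs about 7 N, so the spring should give about 0.059 m. Next I raise it, moving gently to avoid swing.

>>> drive_tool(
  steps=[
    [20, 0, 0, -0.06, 0, 0, 0],
    [20, 0, 0, -0.18, 0, 0, 0],
    [20, 0, 0, -0.34, 0, 0, 0],
    [20, 0, 0, -0.52, 0, 0, 0],
    [20, 0, 0, -0.7, 0, 0, 0],
    [20, 0, 0, -0.86, 0, 0, 0],
    [20, 0, 0, -0.96, 0, 0, 0],
    [20, 0, 0, -1, 0, 0, 0],
  ],
)

```text
time_s: 18.95
position: [0.6452, -0.2013, 0.3093]
tcp_rot: [[0.993, -0.122, 0.003], [-0.122, -0.993, -0.002], [0.003, 0.002, -1.0]]
force: [0.3, 0.6, -6.7]
opening: 0.27
grasp_force: 30.0
```

>>> drive_tool(
  steps=[
    [20, -0.05, -0.02, 0, 0, 0, -0.01],
    [20, -0.15, -0.07, 0, 0, 0, -0.03],
    [20, -0.28, -0.14, 0, 0, 0, -0.06],
    [20, -0.42, -0.22, 0, 0, 0, -0.09],
    [20, -0.56, -0.3, 0, 0, 0, -0.12],
    [20, -0.7, -0.38, 0, 0, 0, -0.15],
    [20, -0.8, -0.44, 0, 0, 0, -0.18],
    [20, -0.84, -0.47, 0, 0, 0, -0.192],
  ],
)

```text
time_s: 19.75
position: [0.5485, -0.1309, 0.3054]
tcp_rot: [[0.986, 0.167, -0.005], [0.167, -0.986, 0.002], [-0.005, -0.003, -1.0]]
force: [0.1, -0.4, -5.1]
opening: 0.27
grasp_force: 30.0
```

```bash
python3 - <<'E'
from h import *
s=st(); 
print(step((.506,-.09,.308),tool(0,9.5)))
E
```

```text
q [-24.8  19.3  82.4  -0.   78.6  55.6] F [ 0.1 -0.4 -5.1] g 29.997666478157043 0.2696397347613384 p [ 0.54845266 -0.13085463  0.30539065] z [-0.00524842  0.0022865  -0.99998361]
[-0.292, -0.395, -0.019, -0.002, 0.003, 0.001]
```

>>> drive_tool(
  steps=[
    [20, -0.05, -0.05, 0, 0, 0, 0],
    [20, -0.12, -0.12, 0, 0, 0, 0],
    [20, -0.19, -0.2, -0.01, 0, 0, 0],
    [20, -0.25, -0.28, -0.019, 0, 0, 0],
    [20, -0.285, -0.35, -0.019, 0, 0, 0],
    [20, -0.292, -0.395, -0.019, 0, 0, 0],
    [20, -0.292, -0.395, -0.019, 0, 0, 0],
  ],
)

```text
time_s: 20.45
position: [0.5086, -0.0907, 0.3091]
tcp_rot: [[0.986, 0.166, -0.0], [0.166, -0.986, 0.0], [-0.0, -0.0, -1.0]]
force: [0.6, 0.9, -6.6]
opening: 0.272
grasp_force: 30.0
```

```bash
python3 - <<'E'
from h import *
s=st(); 
print(step((.506,.01,.308),tool(0,9.5)))
for n in ('scene','side'):
    c=cap(n); W=c['W']; z=W[...,2]
    m=(z>.245)&(z<.3)&(W[...,0]<.67)&(W[...,0]>.54)&(abs(W[...,1]-.02)<.03); P=W[m]
    A=P[P[:,0]>.6]; print(n,len(A),np.median(A,0),np.polyfit(A[:,0],A[:,1],1) if len(A)>5 else 0)
    T=P[P[:,2]>.27]; T=T[T[:,0]<.58]; print(' tip',len(T),np.median(T,0) if len(T) else 0)
E
```

```text
q [-22.5  14.7  88.5   0.   76.8  57.9] F [ 0.6  0.9 -6.6] g 29.997524321079254 0.27208117180835734 p [ 0.50861709 -0.09066467  0.30908409] z [-3.90648629e-04  4.15567312e-04 -9.99999837e-01]
[0.118, -0.831, 0.009, -0.0, 0.0, 0.001]
scene 55 [0.62423899 0.03179867 0.26685575] [ 0.16678587 -0.07263308]
 tip 13 [0.55998932 0.01818226 0.27596944]
side 1 [0.63272619 0.04068786 0.2627215 ] 0
 tip 0 0
```

>>> drive_tool(
  steps=[
    [20, 0.01, -0.05, 0, 0, 0, 0],
    [20, 0.02, -0.15, 0, 0, 0, 0],
    [20, 0.04, -0.29, 0, 0, 0, 0],
    [20, 0.06, -0.44, 0, 0, 0, 0],
    [20, 0.085, -0.59, 0, 0, 0, 0],
    [20, 0.1, -0.72, 0, 0, 0, 0],
    [20, 0.11, -0.81, 0, 0, 0, 0],
    [20, 0.118, -0.831, 0, 0, 0, 0],
  ],
)

```text
time_s: 21.35
position: [0.5058, 0.0108, 0.3088]
tcp_rot: [[0.986, 0.167, -0.002], [0.167, -0.986, 0.001], [-0.001, -0.001, -1.0]]
force: [-0.6, 0.1, -6.2]
opening: 0.269
grasp_force: 30.0
```

```bash
python3 - <<'E'
from h import *
s=st()
for n in ('wrist','scene','side'):
    c=cap(n); W=c['W']; z=W[...,2]; np.savez(n+'9.npz',**c)
    if n!='side': cv2.imwrite(f'pics/{n}9.png',c['color'])
    m=(z>.245)&(z<.3)&(W[...,0]<.67)&(W[...,0]>.53)&(abs(W[...,1]-.02)<.03); P=W[m]
    A=P[P[:,0]>.6]; print(n,len(A),np.median(A,0),np.polyfit(A[:,0],A[:,1],1) if len(A)>5 else 0)
    for lo in np.arange(.53,.67,.01):
        q=P[(P[:,0]>lo)&(P[:,0]<lo+.01)]
        if len(q): print('  %.2f'%lo,len(q),np.round(np.median(q,0),4),'zmax',q[:,2].max().round(4))
a=np.load('wrist9.npz')['color']; b=np.load('scene9.npz')['color'][130:280,170:320]
cv2.imwrite('pics/m9.png',np.hstack([cv2.resize(a,(440,330)),cv2.resize(b,(330,330))]))
E
```

```text
q [-11.5  13.8  89.9   0.   76.4  68.9] F [-0.6  0.1 -6.2] g 29.998296797275543 0.2691592768984572 p [0.50578884 0.0108271  0.3087578 ] z [-0.00162186  0.00110877 -0.99999807]
wrist 978 [0.61947705 0.03074463 0.26682821] [ 0.17614913 -0.07827429]
  0.55 128 [0.5574 0.0193 0.2784] zmax 0.2809
  0.56 250 [0.5647 0.0204 0.2666] zmax 0.2794
  0.57 204 [0.5749 0.0222 0.255 ] zmax 0.2608
  0.58 207 [0.5852 0.0245 0.2556] zmax 0.2603
  0.59 228 [0.5952 0.0263 0.2617] zmax 0.2672
  0.60 249 [0.605  0.0283 0.2667] zmax 0.27
  0.61 256 [0.615  0.0301 0.2668] zmax 0.269
  0.62 268 [0.6251 0.0318 0.2669] zmax 0.2696
  0.63 205 [0.6336 0.0332 0.267 ] zmax 0.2688
scene 55 [0.62491164 0.03172847 0.26711223] [ 0.17228464 -0.07606301]
  0.55 8 [0.5587 0.0202 0.276 ] zmax 0.2817
  0.56 19 [0.564  0.0198 0.2664] zmax 0.2813
  0.57 11 [0.5736 0.023  0.2564] zmax 0.2602
  0.58 9 [0.5841 0.025  0.2573] zmax 0.2603
  0.59 5 [0.5942 0.027  0.2609] zmax 0.2633
  0.60 12 [0.605  0.0286 0.2665] zmax 0.2721
  0.61 10 [0.6151 0.0298 0.2668] zmax 0.2698
  0.62 12 [0.6252 0.0322 0.267 ] zmax 0.2712
  0.63 12 [0.6357 0.0336 0.2667] zmax 0.2689
  0.64 8 [0.646  0.0357 0.269 ] zmax 0.2704
  0.65 1 [0.6504 0.0318 0.2682] zmax 0.2682
side 55 [0.64382273 0.03066917 0.26577482] [ 0.1775693  -0.08213926]
  0.55 10 [0.5564 0.016  0.2739] zmax 0.2794
  0.56 8 [0.5634 0.0166 0.2602] zmax 0.2736
  0.57 8 [0.575  0.0162 0.2551] zmax 0.2595
  0.58 9 [0.5881 0.0234 0.2555] zmax 0.2625
  0.59 8 [0.5939 0.0205 0.2629] zmax 0.2739
  0.60 5 [0.6033 0.0279 0.2669] zmax 0.2693
  0.61 7 [0.6134 0.0268 0.2643] zmax 0.2692
  0.62 7 [0.625  0.0287 0.2662] zmax 0.2699
  0.63 6 [0.6359 0.0298 0.2662] zmax 0.2677
  0.64 5 [0.6438 0.0318 0.2681] zmax 0.2684
  0.65 7 [0.6535 0.0337 0.2658] zmax 0.2691
  0.66 18 [0.6674 0.0349 0.2662] zmax 0.2803
```

View pics/m9.png

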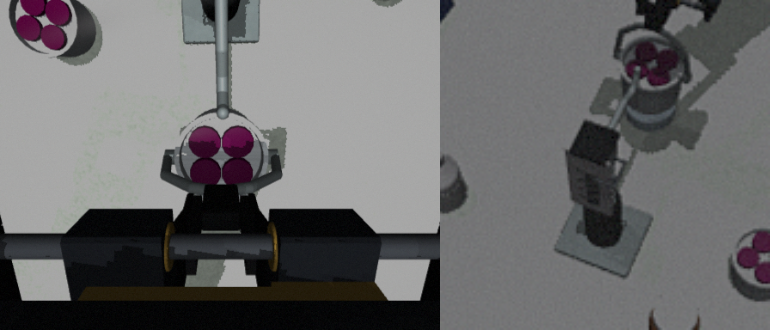

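The wrist view shows the hook arm at (222,60) lined up with the block at (222,195). The scene view shows the bucket in front of the hook tip.

```bash
python3 - <<'E'
from h import *
s=read_state(); c=np.load('wrist9.npz'); W=c['W']; L=(W-s['position'])@s['tcp_rot']
for lo in np.arange(-.05,.03,.006):
    m=(abs(L[...,1])<.05)&(abs(L[...,0])<.03)&(L[...,2]>lo)&(L[...,2]<lo+.006); q=L[m]
    if len(q)>5: print('%.3f'%lo,len(q),np.round(q.min(0),4),np.round(np.median(q,0),4),np.round(q.max(0),4))
E
```

```text
-0.050 285 [-0.0058 -0.0238 -0.05  ] [ 0.0098 -0.0147 -0.047 ] [ 0.0117  0.0177 -0.044 ]
-0.044 1256 [-0.0088 -0.0237 -0.044 ] [-0.0003 -0.003  -0.0391] [ 0.0118  0.0177 -0.038 ]
-0.038 527 [-0.0096 -0.0236 -0.038 ] [ 0.0048 -0.0027 -0.0356] [ 0.0119  0.0177 -0.032 ]
-0.032 356 [ 0.0034 -0.0235 -0.032 ] [ 0.0049 -0.0028 -0.0296] [ 0.0116  0.0177 -0.0261]
-0.026 211 [ 0.0029 -0.0194 -0.026 ] [ 0.0047 -0.0033 -0.0229] [ 0.0089  0.0088 -0.02  ]
-0.020 171 [ 0.0031 -0.0148 -0.02  ] [ 0.0048 -0.0028 -0.0172] [ 0.0054  0.0087 -0.014 ]
-0.014 172 [ 0.0029 -0.015  -0.014 ] [ 0.0048 -0.0031 -0.011 ] [ 0.0056  0.0089 -0.0081]
-0.008 151 [ 0.0029 -0.015  -0.008 ] [ 0.0049 -0.0028 -0.005 ] [ 0.0057  0.0087 -0.002 ]
-0.002 98 [ 0.0035 -0.0146 -0.002 ] [ 0.0049 -0.0034  0.0001] [0.0054 0.0088 0.0026]
0.004 429 [-0.0059 -0.0287  0.0044] [-0.0007  0.0075  0.0079] [0.0031 0.0225 0.01  ]
0.010 264 [-0.0056 -0.0342  0.01  ] [ 0.0013 -0.0175  0.0125] [0.003  0.0277 0.016 ]
0.016 204 [-0.0056 -0.0399  0.016 ] [ 0.0007 -0.0033  0.019 ] [0.0033 0.0333 0.022 ]
0.022 193 [-0.0055 -0.0449  0.022 ] [0.0007 0.0275 0.025 ] [0.0033 0.0392 0.028 ]
0.028 172 [-0.0054 -0.0497  0.028 ] [0.0007 0.0346 0.031 ] [0.0032 0.0446 0.034 ]
```

>>> drive_tool(
  steps=[
    [20, 0.03, 0.005, 0, 0, 0, 0],
    [20, 0.11, 0.012, 0, 0, 0, 0],
    [20, 0.22, 0.02, 0, 0, 0, 0],
    [20, 0.34, 0.02, 0, 0, 0, 0],
    [20, 0.46, 0.02, 0, 0, 0, 0],
    [20, 0.55, 0.02, 0, 0, 0, 0],
    [20, 0.605, 0.02, 0, 0, 0, 0],
    [20, 0.621, 0.02, 0, 0, 0, 0],
  ],
)

```text
time_s: 22.3
position: [0.5812, 0.0189, 0.3084]
tcp_rot: [[0.986, 0.165, -0.001], [0.165, -0.986, -0.0], [-0.001, -0.0, -1.0]]
force: [0.8, 0.5, -7.0]
opening: 0.272
grasp_force: 30.0
```

```bash
python3 - <<'E'
from h import *
s=st(); c=cap('wrist'); np.savez('w10.npz',**c); W=c['W']; L=(W-s['position'])@s['tcp_rot']
print(step((.5785+.0015,.0225,s['position'][2]),tool(0,9.8)))
m=(W[...,2]>.245)&(W[...,2]<.3)&(L[...,0]>.0)&(L[...,0]<.1)&(abs(L[...,1])<.03); P=L[m]
for lo in np.arange(0,.1,.01):
    q=P[(P[:,0]>lo)&(P[:,0]<lo+.01)]
    if len(q): print('%.2f'%lo,len(q),np.median(q,0))
for lo in (-.01,-.004):
    m=(abs(L[...,1])<.05)&(abs(L[...,0])<.03)&(L[...,2]>lo)&(L[...,2]<lo+.006); q=L[m]; print(q.min(0),q.max(0))
a=c['color']; b=cap('scene')['color'][130:280,170:320]
cv2.imwrite('pics/m10.png',np.hstack([cv2.resize(a,(440,330)),cv2.resize(b,(330,330))]))
E
```

```text
q [-9.1 20.6 79.9 -0.  79.6 71.4] F [ 0.8  0.5 -7. ] g 29.996725916862488 0.2721754640966029 p [0.581186   0.01888727 0.30840869] z [-9.15598636e-04 -1.20991379e-04 -9.99999574e-01]
[-0.001, -0.031, 0.0, -0.0, 0.001, -0.003]
0.00 464 [ 0.00281183 -0.0035225   0.01419516]
0.01 135 [ 0.01517664 -0.00491513  0.04667808]
0.02 174 [ 0.02555073 -0.00483487  0.04178002]
0.03 192 [ 0.03498034 -0.00481076  0.04165107]
0.04 201 [ 0.04512911 -0.00543871  0.0415534 ]
0.05 202 [ 0.05489578 -0.00542709  0.04168798]
0.06 209 [ 0.0648815  -0.00539919  0.04155834]
0.07 237 [ 0.07534134 -0.00598264  0.04158467]
0.08 224 [ 0.08501386 -0.00593032  0.04155957]
0.09 587 [ 0.09257805 -0.00563826  0.02942563]
[ 0.00387084 -0.01258065 -0.00999432] [ 0.00624461  0.0109547  -0.0040185 ]
[ 0.0035121  -0.01265642 -0.00394544] [0.00618475 0.01118474 0.00189987]
```

View pics/m10.png

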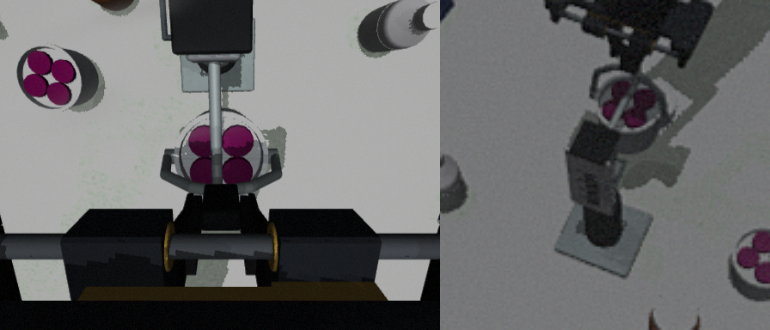

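The wrist view shows the hook arm at x=215 against the block centre at 222, so I shift about 3.5 mm sideways and then lower.

>>> drive_tool(
  steps=[
    [20, -0.008, -0.015, 0, 0, 0, 0],
    [20, -0.015, -0.03, 0.02, 0, 0, 0],
    [20, -0.015, -0.03, 0.06, 0, 0, 0],
    [20, -0.015, -0.03, 0.11, 0, 0, 0],
    [20, -0.015, -0.03, 0.16, 0, 0, 0],
    [20, -0.015, -0.03, 0.2, 0, 0, 0],
    [20, -0.015, -0.03, 0.22, 0, 0, 0],
    [20, -0.015, -0.03, 0.22, 0, 0, 0],
  ],
)

```text
time_s: 23.2
position: [0.5775, 0.0222, 0.2818]
tcp_rot: [[0.986, 0.165, -0.002], [0.165, -0.986, 0.0], [-0.002, -0.0, -1.0]]
force: [-0.2, 0.7, -6.2]
opening: 0.27
grasp_force: 30.0
```

```bash
python3 - <<'E'
from h import *
s=st(); c=cap('wrist'); W=c['W']; L=(W-s['position'])@s['tcp_rot']
m=(W[...,2]>.245)&(W[...,2]<.272)&(L[...,0]>.0)&(L[...,0]<.08)&(abs(L[...,1])<.02); P=L[m]
for lo in np.arange(0,.08,.01):
    q=P[(P[:,0]>lo)&(P[:,0]<lo+.01)]
    if len(q): print('%.2f'%lo,len(q),np.median(q,0))
for lo in (-.01,-.004):
    m=(abs(L[...,1])<.05)&(abs(L[...,0])<.03)&(L[...,2]>lo)&(L[...,2]<lo+.006); q=L[m]; print(q.min(0),q.max(0))
E
```

```text
q [-8.9 21.6 82.6 -0.  75.9 71.6] F [-0.2  0.7 -6.2] g 29.997257888317108 0.27049369113213617 p [0.57753026 0.02216229 0.28177003] z [-2.03600312e-03  5.89341296e-05 -9.99997926e-01]
0.00 219 [ 0.00346735 -0.00050682  0.0264034 ]
0.01 159 [ 0.01518228 -0.00119097  0.02192335]
0.02 202 [ 0.02549167 -0.0011864   0.01581675]
0.03 233 [ 0.03524927 -0.00119217  0.01499914]
0.04 254 [ 0.04503515 -0.00120156  0.0147542 ]
0.05 257 [ 0.05499227 -0.00181462  0.01490197]
0.06 275 [ 0.06495469 -0.00182003  0.01485847]
0.07 272 [ 0.07496309 -0.00211151  0.01469893]
[ 0.0039275  -0.01250031 -0.00995905] [ 0.00604395  0.01084002 -0.00406196]
[ 0.00338435 -0.01274439 -0.00399667] [0.00600382 0.01109849 0.00197677]
```

>>> drive_tool(
  steps=[
    [20, 0, 0, 0.03, 0, 0, 0],
    [20, 0, 0, 0.06, 0, 0, 0],
    [20, 0, 0, 0.09, 0, 0, 0],
    [20, 0, 0, 0.115, 0, 0, 0],
    [20, 0, 0, 0.14, 0, 0, 0],
    [20, 0, 0, 0.16, 0, 0, 0],
    [20, 0, 0, 0.18, 0, 0, 0],
    [20, 0, 0, 0.2, 0, 0, 0],
  ],
)

```text
time_s: 24.05
position: [0.5779, 0.0221, 0.2584]
tcp_rot: [[0.986, 0.165, -0.001], [0.165, -0.986, -0.0], [-0.001, 0.0, -1.0]]
force: [0.4, 0.6, -3.4]
opening: 0.272
grasp_force: 30.0
```

```bash
python3 - <<'E'
from h import *
s=st(); print(s['moment'])
E
```

```text
q [-8.9 22.8 84.5 -0.  72.8 71.6] F [ 0.4  0.6 -3.4] g 29.99768614768982 0.27211956213726257 p [0.57789074 0.02214428 0.25842399] z [-5.32877116e-04 -1.99611240e-04 -9.99999838e-01]
[-0.05779662  0.1521453   0.02343039]
```

>>> drive_tool(
  steps=[
    [20, 0, 0, 0.02, 0, 0, 0],
    [20, 0, 0, 0.04, 0, 0, 0],
    [20, 0, 0, 0.06, 0, 0, 0],
    [20, 0, 0, 0.08, 0, 0, 0],
    [20, 0, 0, 0.1, 0, 0, 0],
    [20, 0, 0, 0.12, 0, 0, 0],
    [20, 0, 0, 0.13, 0, 0, 0],
    [20, 0, 0, 0.13, 0, 0, 0],
  ],
)

```text
time_s: 24.85
position: [0.5778, 0.0222, 0.2427]
tcp_rot: [[0.986, 0.165, -0.001], [0.165, -0.986, -0.0], [-0.001, -0.0, -1.0]]
force: [-1.1, -0.5, -2.4]
opening: 0.266
grasp_force: 30.0
```

```bash
cat >> h.py <<'E'
def hookz():
    c=cap('wrist'); s=read_state(); W=c['W']; L=(W-s['position'])@s['tcp_rot']
    m=(L[...,0]>.035)&(L[...,0]<.07)&(abs(L[...,1]+.001)<.003)&(L[...,2]>-.03)&(L[...,2]<.04); print('arm rel z',np.median(L[m][:,2]),'world',np.median(W[m][:,2]),m.sum()); return c,W,L
E
python3 - <<'E'
from h import *
F=[]
for i in range(6):
    c,W,L=hookz(); F.append(read_state()['force'][2])
print(F,np.mean(F)); st()
E
```

```text
arm rel z -0.0012560958417414474 world 0.2440961689514271 624
arm rel z -0.001378177954958832 world 0.24428634748889383 622
arm rel z -0.0013825095904697934 world 0.2443232803374483 610
arm rel z -0.0014112833164602145 world 0.24432205546924313 632
arm rel z -0.001400851139656587 world 0.24433938283893836 621
arm rel z -0.0014329836295668371 world 0.24435928649640354 616
[np.float64(-2.8646182953005828), np.float64(-2.814946795611103), np.float64(-3.2798824282735075), np.float64(-2.2348536691534022), np.float64(-2.908718877518543), np.float64(-2.520562535966067)] -2.7705971003038674
q [-8.9 23.6 85.7 -0.  70.7 71.6] F [-0.6 -0.  -2.5] g 29.998489022254944 0.2706924957252206 p [0.57786784 0.02213842 0.24295586] z [-5.48882637e-04 -2.08605241e-04 -9.99999828e-01]
```

>>> drive_tool(
  steps=[
    [20, 0, 0, 0.02, 0, 0, 0],
    [20, 0, 0, 0.04, 0, 0, 0],
    [20, 0, 0, 0.06, 0, 0, 0],
    [20, 0, 0, 0.09, 0, 0, 0],
    [20, 0, 0, 0.12, 0, 0, 0],
    [20, 0, 0, 0.15, 0, 0, 0],
    [20, 0, 0, 0.17, 0, 0, 0],
    [20, 0, 0, 0.17, 0, 0, 0],
  ],
)

```text
time_s: 25.95
position: [0.5778, 0.0221, 0.2221]
tcp_rot: [[0.986, 0.165, -0.001], [0.165, -0.986, -0.0], [-0.001, -0.0, -1.0]]
force: [-0.5, 0.1, -0.1]
opening: 0.269
grasp_force: 30.0
```

```bash
python3 - <<'E'
from h import *
F=[]
for i in range(10):
    c,W,L=hookz() if i%4==0 else (cap('wrist'),0,0); F.append(read_state()['force'])
print(np.mean(F,0),np.std(F,0)); st()
E
```

```text
arm rel z -0.0013396335796629435 world 0.22365944966868012 614
arm rel z -0.0016267413380862115 world 0.22424612910774933 614
arm rel z -0.0016753747807215968 world 0.22419778528407613 627
[-0.03708121  0.3396896  -0.75456327] [0.47273551 0.67213063 0.45508223]
q [-8.9 24.9 87.1 -0.  68.  71.6] F [ 0.2  0.1 -0.5] g 29.999398291110992 0.2747238884059521 p [0.57784914 0.02212917 0.2225209 ] z [-5.39960782e-04 -2.14208182e-04 -9.99999831e-01]
```

>>> drive_tool(
  steps=[
    [20, 0, 0, 0.015, 0, 0, 0],
    [20, 0, 0, 0.03, 0, 0, 0],
    [20, 0, 0, 0.045, 0, 0, 0],
    [20, 0, 0, 0.055, 0, 0, 0],
    [20, 0, 0, 0.055, 0, 0, 0],
  ],
)

```text
time_s: 26.95
position: [0.5778, 0.0221, 0.2156]
tcp_rot: [[0.986, 0.165, -0.001], [0.165, -0.986, -0.0], [-0.001, 0.0, -1.0]]
force: [-1.1, 0.2, 1.3]
opening: 0.274
grasp_force: 30.0
```

```bash
python3 - <<'E'
from h import *
F=[];M=[]
for i in range(30):
    c,W,L=hookz() if i%10==9 else (cap('wrist'),0,0); s=read_state(); F.append(s['force']);M.append(s['moment'])
print(np.mean(F,0),np.std(F,0),np.mean(M,0)); st()
E
```

```text
arm rel z -0.0016482420848954165 world 0.21748182856002646 631
arm rel z -0.0016262625002192606 world 0.2173903310690645 629
arm rel z -0.0017143145489600942 world 0.2174694677490795 636
[0.15773722 0.08922824 0.04380047] [0.52636202 0.38445142 0.44049065] [-0.04756925  0.13699435 -0.00337854]
q [-8.9 25.3 87.6 -0.  67.2 71.6] F [ 0.9  0.2 -0.3] g 29.999729990959167 0.27135586340004275 p [0.57776073 0.02215366 0.215806  ] z [-8.10517027e-04 -1.77825869e-04 -9.99999656e-01]
```

The force is 0.0 N with the spring at about 49 mm, so the load is balanced. Releasing.

>>> drive_tool(
  steps=[
    [27, 0, 0, 0, 0, 0, 0],
    [30, 0, 0, 0, 0, 0, 0],
    [35, 0, 0, 0, 0, 0, 0],
    [45, 0, 0, 0, 0, 0, 0],
    [55, 0, 0, 0, 0, 0, 0],
    [55, 0, 0, 0, 0, 0, 0],
  ],
)

```text
time_s: 29.05
position: [0.5777, 0.0221, 0.2158]
tcp_rot: [[0.986, 0.165, -0.001], [0.165, -0.986, -0.0], [-0.001, -0.0, -1.0]]
force: [0.3, -0.7, 0.7]
opening: 0.577
grasp_force: 0.0
```

```bash
python3 - <<'E'
from h import *
for i in range(6): c,W,L=hookz()
for lo in (-.01,-.004):
    m=(abs(L[...,1])<.016)&(abs(L[...,0])<.03)&(L[...,2]>lo)&(L[...,2]<lo+.006); q=L[m]; print(q.min(0),q.max(0))
st()
b=cap('scene')['color'][130:280,170:320]
cv2.imwrite('pics/m11.png',np.hstack([cv2.resize(c['color'],(440,330)),cv2.resize(b,(330,330))]))
E
```

```text
arm rel z -0.0016254287631854833 world 0.21735737655574952 632
arm rel z -0.0016231811316951498 world 0.21737501713073135 625
arm rel z -0.0016513647224347715 world 0.21740462198165447 633
arm rel z -0.0016083193896223164 world 0.2173358190309714 629
arm rel z -0.0016431417182801449 world 0.21738721571992659 624
arm rel z -0.001577360522971522 world 0.21735234777937978 624
[ 0.00310401 -0.01297414 -0.00999773] [ 0.00610928  0.01094003 -0.00403245]
[ 0.0038081  -0.01280467 -0.00395613] [0.02994649 0.01101091 0.00192044]
q [-8.9 25.3 87.6 -0.  67.2 71.6] F [-0.2 -0.9 -0.6] g 0.0 0.6313609792648082 p [0.57775175 0.02213716 0.2158172 ] z [-8.35701396e-04 -1.48438269e-04 -9.99999640e-01]
```

Still, with no drop. Retracting straight up.

>>> drive_tool(
  steps=[
    [55, 0, 0, -0.05, 0, 0, 0],
    [55, 0, 0, -0.15, 0, 0, 0],
    [55, 0, 0, -0.28, 0, 0, 0],
    [55, 0, 0, -0.42, 0, 0, 0],
    [55, 0, 0, -0.58, 0, 0, 0],
    [55, 0, 0, -0.75, 0, 0, 0],
    [55, 0, 0, -0.9, 0, 0, 0],
    [55, 0, 0, -0.95, 0, 0, 0],
  ],
)

```text
time_s: 30.2
position: [0.5792, 0.022, 0.3332]
tcp_rot: [[0.986, 0.165, 0.005], [0.165, -0.986, -0.001], [0.005, 0.002, -1.0]]
force: [-0.2, 0.6, 1.1]
opening: 0.631
grasp_force: 0.0
```

>>> drive_tool(
  steps=[
    [55, -0.3, 0, 0, 0, 0, 0],
    [55, -0.6, 0, 0, 0, 0, 0],
    [55, -0.9, 0, 0, 0, 0, 0],
    [55, -0.9, 0, 0, 0, 0, 0],
    [55, -0.9, 0, 0, 0, 0, 0],
    [55, -0.9, 0, 0, 0, 0, 0],
    [55, -0.9, 0, 0, 0, 0, 0],
    [55, -0.9, 0, 0, 0, 0, 0],
  ],
)

```text
time_s: 31.0
position: [0.4722, 0.0043, 0.3297]
tcp_rot: [[0.986, 0.165, -0.001], [0.165, -0.986, -0.0], [-0.001, -0.0, -1.0]]
force: [1.1, -0.5, -0.2]
opening: 0.631
grasp_force: 0.0
```

```bash
python3 - <<'E'
from h import *
st()
for i in range(4):
    for n in ('scene','side'):
        c=cap(n); W=c['W'];z=W[...,2];col=c['color'].astype(int)
        pm=(col[...,2]>col[...,1]+30)&(col[...,0]>col[...,1]+10)&(np.hypot(W[...,0]-.577,W[...,1]-.022)<.06); P=W[pm]
        g=(z>.19)&(z<.26)&(np.hypot(W[...,0]-.577,W[...,1]-.022)<.03)&(col.max(-1)<70); print(n,len(P),P.mean(0),'grip',g.sum(),W[g].mean(0))
c=cap('side'); d=cap('scene')
cv2.imwrite('pics/m12.png',np.hstack([cv2.resize(c['color'][130:270,190:330],(390,390)),cv2.resize(d['color'][130:270,170:310],(390,390))]))
E
```

```text
q [-13.1   9.7  92.   -0.   78.3  67.4] F [ 1.1 -0.5 -0.2] g 0.0 0.630695678484986 p [0.47218498 0.0043396  0.32970665] z [-9.10246802e-04 -6.17958885e-05 -9.99999584e-01]
scene 100 [0.57967254 0.03319462 0.12678495] grip 112 [0.57952859 0.02373708 0.23501623]
side 138 [0.5714842  0.02107389 0.12753806] grip 89 [0.57164828 0.01721276 0.23204765]
scene 100 [0.57939724 0.03359577 0.12747904] grip 113 [0.57953056 0.02331468 0.2347752 ]
side 138 [0.5716679  0.02204075 0.12680448] grip 90 [0.57144648 0.01668495 0.23234891]
scene 99 [0.57884867 0.0331803  0.12712628] grip 111 [0.57959597 0.02340962 0.23449238]
side 138 [0.57160476 0.02164152 0.12690842] grip 91 [0.57154582 0.01759355 0.23176058]
scene 101 [0.57895868 0.0337556  0.12715935] grip 112 [0.57955346 0.02342365 0.23482566]
side 137 [0.57130332 0.02152021 0.1272509 ] grip 89 [0.57158726 0.01765439 0.23192013]
```

View pics/m12.png

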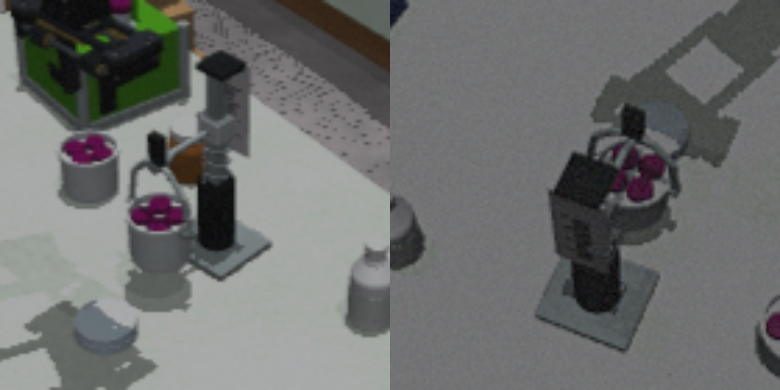

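Both views show the bucket hanging upright and still in the hook, with the gripper clear. I'm handing it in.

```bash
python3 -c "
from rig import order
print(order.hand_in())"
```

```text
the job is handed in; nothing more can be done
None
```

The job is handed in: the bucket hangs upright and still in the hook, with the spring carrying about 5.9 N at 49 mm deflection. The pointer did not move on release, and the arm finished at about 31 s touching nothing. While I swung the bail up, the bucket slid a few millimetres on the bench.

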